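# Mount a lock cylinder on a sloped sample stand and latch its cover

## Robot

A 6-joint arm with a two-finger parallel gripper is mounted at the origin on the work surface; the furniture and walls round the work are solid. World frame = base frame: x ahead of the robot, y to its left, z up, the work surface at z = 0. Lengths are in mm, angles in rad, forces in N, time in s.
With the tool pointing down it reaches from about 400 to 825 mm from the base axis. Payload 7 kg.
Tool frame: the origin (TCP) lies between the finger pads; the fingertips stand 14 mm ahead of it and the grasp point (between the pads) lies 5 mm behind it; x points along the fingers, z is the direction in which the jaws open and shut, and the axes are right-handed (so a half turn about x gives the same grasp; the last joint's range is limited). The gripper opens to 88 mm and grips with 3 to 60 N. Pads are 19 mm wide; open, the fingers measure 130 mm over their backs; the gripper's body (78 mm by 193 mm) begins 47 mm behind the grasp point.
Start: joints at [1.625, 0.359, 0.012, 0, -1.224, -0.288], TCP at [156.392, 656.61, 240.561] pointing down, gripper open.
Joint ranges: [-3.07, 3.07], [-1.43, 2.12], [-1.02, 1.25], [-3.03, 1.67], [-3.05, -0], [-3.03, 3.03]. Speed limits (rad/s): [2.39, 2.39, 3.01, 3.14, 3.14, 3.14].

## Interface

Orientations are given as a rotation vector (axis times angle).
In Python, from rig import r gives the robot as it stands. The module is installed in compiled form; this text tells all that it offers.
- The arm moves only by the shell command python3 -m handwheel 'ROWS'. ROWS is JSON, a list of rows, each a list of 7 numbers: the shift along the tool's x, y, z in units of 30 mm (1.0 is 30 mm), then the turn, a rotation vector about the tool's x, y, z in units of 5 degrees (1.0 is 5 degrees), then the closure in counts, from 0 (fully open) to 255 (shut). A call has 1 to 20 rows; each row is the pose to reach, as a shift and turn from the pose commanded when the call began, along the tool's axes at that moment; what a row does not reach only later rows make up. A row lasts 1/12 s, in which the tool goes at most 41.7 mm and 7.16 degrees, less where a joint would pass 70% of its speed; a pose out of reach is approached as far as the arm can. A call with a gripper value outside its range is refused whole. The fingers move at their own pace and stop on an object; the grip force is fixed at half the most. Time passes only in rows, so rows that repeat a pose let the fingers close. It gives the time, the measured TCP pose, the force and the opening at its end, in the units of the state.
- r.sense(): the state, without advancing time (a new reading comes with each control period).
- r.read_camera(name): name is "scene" or "top"; returns a dict with "color" (480x640x3 uint8, red, green, blue), "fx", "fy", "cx", "cy" (pixels), "cam_to_world" (4x4, takes a point from camera to world coordinates). Camera axes: x right, y down, z forward; pixel columns grow to the right and rows downward; lengths in mm; the calibration is good to about 2 mm. A picture is of the moment at which its call begins. There is no depth.
- r.job_done(): hands the job in, once; it reports no verdict.
The state is a dict: "clock": time; "joints": joint angles; "qd": joint speeds; "effort": joint torques, N m; "eef_pos": TCP position; "tool_rot": TCP orientation; "force": force on the tool from outside, world axes, zero at the start; "moment": the same for the moment, N m; "opening": finger opening in mm.
Only numpy, scipy, OpenCV 4.12 (cv2) and the standard library are available. Lean on these libraries where they do the work, as an engineer would, in place of code of your own. Each camera call takes 0.05 s, during which the arm holds its last target.

## Task

Put the brass lock cylinder on display: lay it lengthways on the narrow sloped rail of the sample stand, flange down, its lower end at the stop, and let go. Then swing the hinged cover down and press it fully shut so that its spring catch snaps, and give the grip a light tug to check that the catch holds; if the cover comes up, press it shut again and tug again. Leave it latched and let go, and leave the padlock, the hex key and the tape measure where they lie.

Things in the scene. Friction and masses are not known exactly. Their poses are not given: they have to be found in the camera images.
- cylinder_mid (a point): Brass euro-profile lock cylinder, 17 wide (x) x 60 long (y) x 24 high (z) mm, about 0.2 kg, lying on its narrower flange on the bench. Round back up, 17 mm wide; flange about 10 mm wide. The point is its centre, 12 mm above its underside. Its two ends count as alike.
- rail_top (a point): Middle of the top face of the rail of the grey sloped stand. x points up the slope (25 deg above level, away from the robot), y across the rail, z square to the slope. Rail 70 long (x) x 16 wide x 16 high mm on a 100 mm wide plate; sides free. At its lower end a stop (x=-35 mm) stands 8 mm above the rail. Cylinder against the stop: centre at x=-5, z=+12 mm. Stand is fixed to the bench.
- cover_hinge (a point): Point on the hinge axis of the cover, axes as rail_top's (fixed to the stand). It lies at x=+85, y=0, z=+33 mm in rail_top's axes, at the upper end of the slope. The axis runs along y, 138 mm above the bench. The open cover stands up from it, with its top edge up to 0.30 m above the bench.
- cover (a joint): Angle of the cover (rad): 0 shut, parallel to the slope; grows as it opens. Starts open, near upright. Stiff hinge: stays where left (about 2 N at the edge moves it). Near 0.08 it meets the spring catch: about 8 N on the grip snaps it through to 0. Latched it has play from 0 to about 0.02; a pull of about 11 N on the grip opens the catch. Limit 2.0.
- cover_grip (a point): Centre of the black upright grip on the cover's outer face: 30 long (x) x 12 wide (y) x 26 high (z) mm, 24 mm of it showing above the face, centre 12 mm over the face. Axes turn with the cover; z is out of the outer face, x points to the hinge, 125 mm away along x and 14.5 mm below along z. Cover: flat, 90 wide (y), 5 thick, from the hinge to 156 mm along -x; clear pane in a grey frame.
- padlock: Bystander: brass padlock with shackle, 71x46x20 mm, lying flat.
- hex_key: Bystander: dark L-shaped hex key, 32x89x9 mm, lying flat.
- tape_measure: Bystander: tape measure, 64x78x35 mm, standing on the bench behind the stand.

How it is judged (in metres and radians):
On the way, in this order (a step that is already met when the one before it is completed fails the run):
1. the cylinder lies lengthways on the rail at the stop and the fingers have let go, the cover still open (x of cylinder_mid in the frame of rail_top between -0.01 and 0.01 m and y of cylinder_mid in the frame of rail_top between -0.006 and 0.006 m and z of cylinder_mid in the frame of rail_top between 0.008 and 0.016 m and angle between the y axis of cylinder_mid and the x axis of rail_top, either way round below 0.12 rad and distance between the grasp point and cylinder_mid above 0.05 m and value of joint cover above 1 rad), for 0.2 s.
2. the cover is pressed fully shut (joint below 0.01) (value of joint cover below 0.01 rad), for 0.2 s.
3. the cover is tugged: the fingers draw it up against its catch, and the catch holds it (joint 0.012 to 0.04) (value of joint cover between 0.012 and 0.04 rad and contact force between the fingers and anything else above 1 N), for 0.15 s.
At the end, for the whole second after the job is handed in: the cylinder lies lengthways along the rail (within 7 deg), centred across it within 6 mm, flange on the rail (centre 8 to 16 mm above its top face), its centre within 10 mm of the rail's middle along the slope; the cover is latched (joint below 0.04) and at rest (x of cylinder_mid in the frame of rail_top between -0.01 and 0.01 m and y of cylinder_mid in the frame of rail_top between -0.006 and 0.006 m and z of cylinder_mid in the frame of rail_top between 0.008 and 0.016 m and angle between the y axis of cylinder_mid and the x axis of rail_top, either way round below 0.12 rad and value of joint cover below 0.04 rad and velocity of joint cover below 0.05 rad/s); the robot touches nothing.
It fails at once if the padlock is moved more than 3 cm (distance of padlock from where it was at the start of the episode above 0.03 m).
It fails at once if the hex key is moved more than 3 cm (distance of hex_key from where it was at the start of the episode above 0.03 m).
It fails at once if the tape measure is moved more than 3 cm (distance of tape_measure from where it was at the start of the episode above 0.03 m).
It also fails if it takes over 69 s, if anything falls off the work surface, if the arm or the gripper's body presses on something with over 40 N, if the wrist force passes 120 N, or if a joint passes its speed limit or range.

## Working session

There is one attempt and no reset: what is moved stays moved. The work goes in short steps, Python scripts to look and compute and a shell command to move; the robot and the scene stay as the last step left them, time stands still between calls to the robot, and variables do not carry over. Pictures are saved under pics/ and viewed, and the job is handed in when it is done.

```bash
mkdir -p pics; python3 - <<'E'
from rig import r
import cv2,numpy as np
s=r.sense();print(s)
for n in("scene","top"):
    c=r.read_camera(n);cv2.imwrite(f"pics/{n}0.png",c["color"][:,:,::-1]);np.set_printoptions(suppress=True,precision=4)
    print(n,c["fx"],c["fy"],c["cx"],c["cy"],c["cam_to_world"])
    np.savez(f"cam_{n}.npz",fx=c["fx"],fy=c["fy"],cx=c["cx"],cy=c["cy"],T=c["cam_to_world"])
E
```

```text
{'clock': 0.0, 'joints': array([ 1.62512214e+00,  3.59389974e-01,  1.10702732e-02, -3.60813950e-04,
       -1.22407688e+00, -2.88101856e-01]), 'qd': array([ 0.00018864,  0.00072051,  0.00283913, -0.00140432, -0.00045185,
       -0.00010128]), 'effort': array([ 1.48743202e-03, -5.82717061e+01,  2.93052274e+01,  6.99721947e+00,
        6.83462567e-03, -1.49993011e-04]), 'eef_pos': array([156.27638019, 656.19192326, 239.62370413]), 'tool_rot': array([ 1.37809127,  1.08817813, -1.38019915]), 'force': array([-0.10825637,  0.42241486, -0.2863591 ]), 'moment': array([-0.01820292, -0.00316275,  0.02205833]), 'opening': 87.68787554705219}
scene 488.1436211829425 488.1436211829425 309.4440418989358 241.43820176349445 [[   0.7748   -0.3997    0.4898  202.9137]
 [  -0.6319   -0.4663    0.6191 -362.6391]
 [  -0.0191   -0.7892   -0.6139  642.5419]
 [   0.        0.        0.        1.    ]]
top 448.2348874424805 448.2348874424805 313.0268014451984 237.94746596658337 [[ -0.0199  -0.9987   0.0477 544.4924]
 [ -0.9996   0.0207   0.0183 168.4143]
 [ -0.0192  -0.0473  -0.9987 960.4495]
 [  0.       0.       0.       1.    ]]
```

View pics/scene0.png

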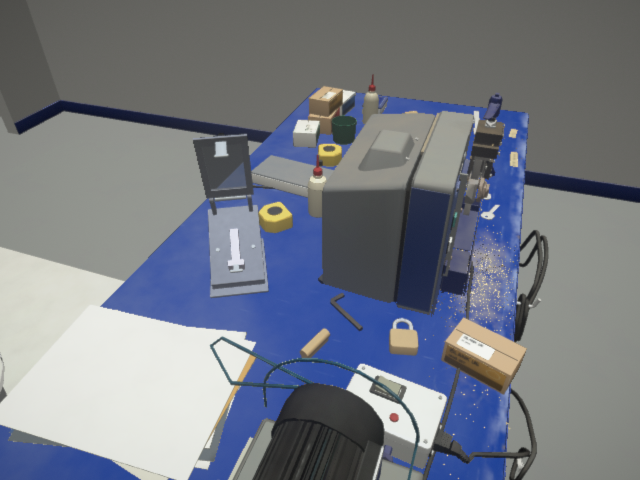

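View pics/top0.png

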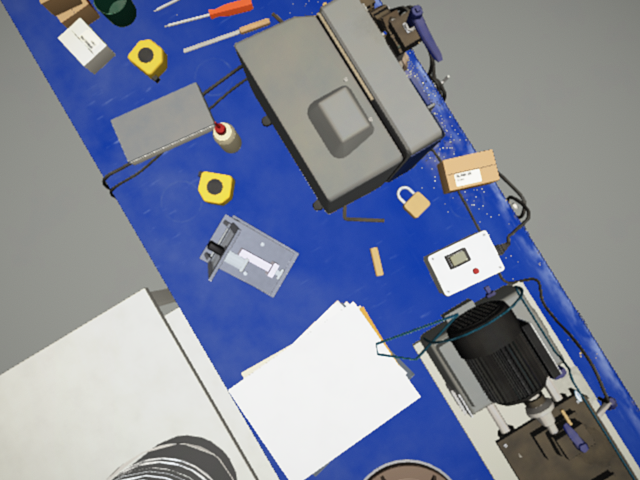

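```bash
cat > h.py <<'E'
import numpy as np,cv2
from scipy.spatial.transform import Rotation as R
np.set_printoptions(suppress=True,precision=3)
def ray(n,u,v):
    c=np.load(f"cam_{n}.npz");T=c["T"];d=T[:3,:3]@np.array([(u-c["cx"])/c["fx"],(v-c["cy"])/c["fy"],1]);return T[:3,3],d
def atz(n,u,v,z):
    o,d=ray(n,u,v);return o+d*(z-o[2])/d[2]
def proj(n,p):
    c=np.load(f"cam_{n}.npz");T=c["T"];q=T[:3,:3].T@(np.asarray(p,float)-T[:3,3]);return np.array([c["fx"]*q[0]/q[2]+c["cx"],c["fy"]*q[1]/q[2]+c["cy"]])
def tri(a,b):
    (o1,d1),(o2,d2)=ray("scene",*a),ray("top",*b)
    A=np.c_[d1,-d2];t=np.linalg.lstsq(A,o2-o1,rcond=None)[0]
    p,q=o1+d1*t[0],o2+d2*t[1];return (p+q)/2,np.linalg.norm(p-q)
def crop(f,x,y,w,h,k,out):
    im=cv2.imread(f)[y:y+h,x:x+w];cv2.imwrite(out,cv2.resize(im,None,fx=k,fy=k,interpolation=cv2.INTER_CUBIC))
E
python3 - <<'E'
from h import *
crop("pics/top0.png",190,180,200,120,4,"pics/c1.png")
crop("pics/scene0.png",180,120,100,190,3,"pics/c2.png")
crop("pics/scene0.png",290,280,140,90,5,"pics/c3.png")
E
```

```text
(no output)
```

View pics/c1.png

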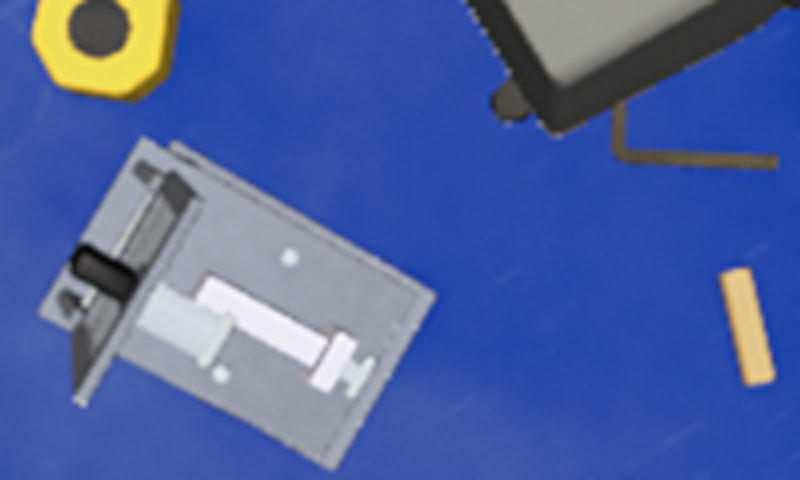

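View pics/c2.png

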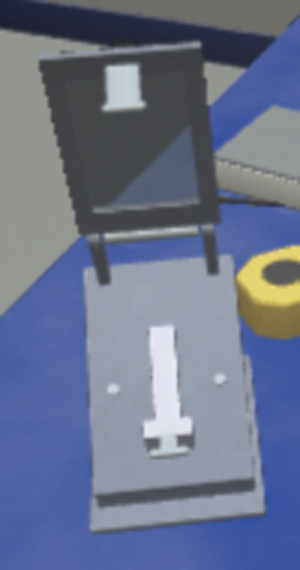

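View pics/c3.png

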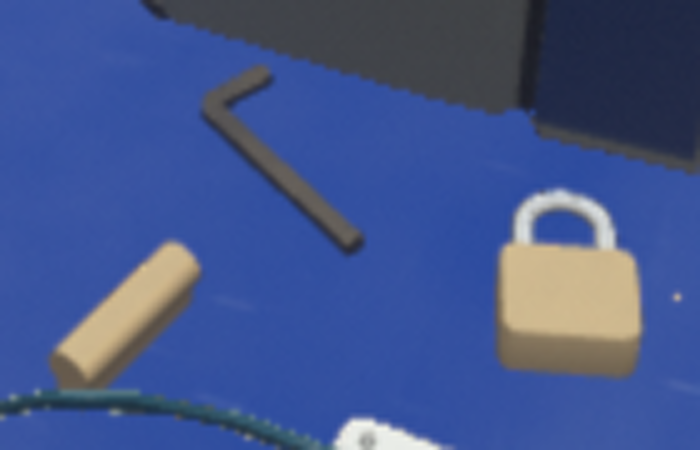

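```bash
python3 - <<'E'
from h import *
t=lambda x,y:(190+x/4,180+y/4)
for n,p in (("e1",t(735,270)),("e2",t(761,383))): print(n,atz("top",*p,22))
s=lambda x,y:(290+x/5,280+y/5)
for n,p in (("e1",s(178,245)),("e2",s(65,360))): print("s",n,atz("scene",*p,24))
# rail upper end mid & stop
up=atz("top",*t(200,290),87); 
print("up",up)
s2=lambda x,y:(180+x/3,120+y/3)
print("up s",atz("scene",*s2(161,327),87))
# plate: side dots, tri
print(tri(s2(113,388),t(221,374)),tri(s2(220,379),t(289,257)))
print("tri up",tri(s2(161,327),t(200,290)))
# stop top: left and right top corners upper edge
print("stop",tri(s2(145,420),t(311,380)),tri(s2(191,420),t(355,340)))
# cover top corners
print("cov",tri(s2(40,56),t(82,403)),tri(s2(201,44),t(198,200)))
E
```

```text
e1 [566.714  59.146  22.   ]
e2 [507.634  47.192  22.   ]
s e1 [565.908  58.305  24.   ]
s e2 [506.574  44.707  24.   ]
up [560.714 327.675  87.   ]
up s [559.914 322.908  87.   ]
(array([519.166, 322.592,  58.226]), np.float64(0.9261137535222241)) (array([577.588, 287.557,  56.505]), np.float64(1.2719979410841504))
tri up (array([561.526, 327.877,  83.399]), np.float64(1.7395226666121153))
stop (array([515.419, 276.687,  62.87 ]), np.float64(0.889458804836814)) (array([534.947, 253.976,  66.726]), np.float64(0.7656291624293159))
cov (array([515.984, 336.172, 285.833]), np.float64(1.3992471560084343)) (array([591.865, 291.479, 284.879]), np.float64(1.732960393311827))
```

```bash
python3 - <<'E'
from h import *
crop("pics/top0.png",195,205,110,100,7,"pics/c4.png")
crop("pics/scene0.png",190,205,100,90,7,"pics/c5.png")
E
```

```text
(no output)
```

View pics/c4.png

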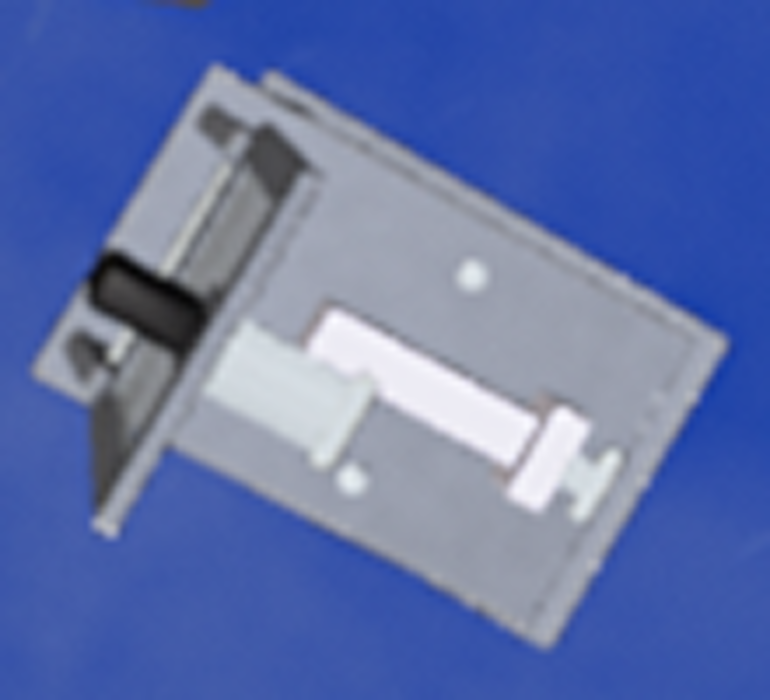

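View pics/c5.png

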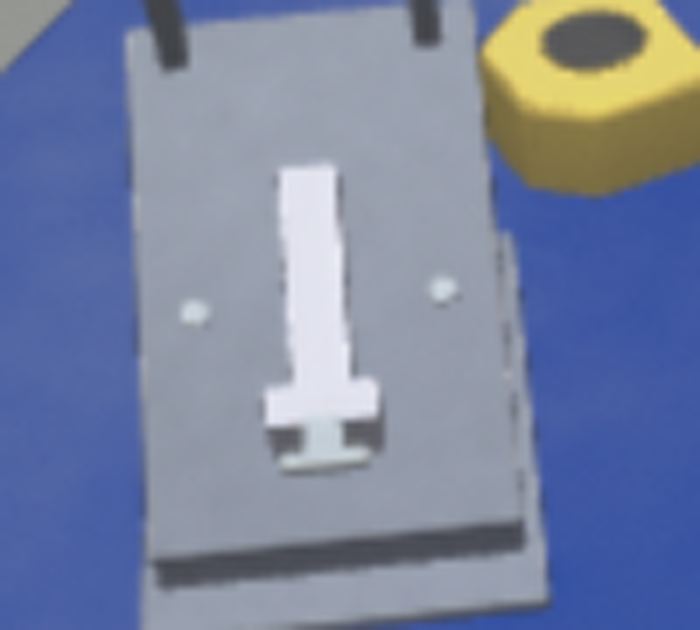

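```bash
cat >> h.py <<'E'
SL=np.radians(25)
def railT(x,y,yaw,z=72.2):
    Rm=(R.from_euler('z',yaw)*R.from_euler('y',-SL)).as_matrix();T=np.eye(4);T[:3,:3]=Rm;T[:3,3]=[x,y,z];return T
def tp(T,p): return T[:3,:3]@np.asarray(p,float)+T[:3,3]
E
cat > fit.py <<'E'
from h import *
from scipy.optimize import least_squares
t=lambda x,y:(195+x/7,205+y/7)
s=lambda x,y:(190+x/7,205+y/7)
def model(p):
    T=railT(p[0],p[1],p[2],p[3]);w=p[4];H=lambda a:tp(T,a);dz=p[5];dy=p[6];dx=p[7]
    return [("top",H([35,-8,0]),t(328,311)),("top",H([35,8,0]),t(306,346)),
    ("scene",H([35,8,0]),s(279,171)),("scene",H([35,-8,0]),s(336,166)),
    ("top",H([-35,-w,8]),t(557,404)),("top",H([-35,w,8]),t(504,493)),
    ("scene",H([-35,w,8]),s(263,388)),("scene",H([-35,-w,8]),s(379,378)),
    ("top",H([-35,-8,0]),t(540,425)),
    ("scene",H([dx,dy,dz]),s(194,312)),("scene",H([dx,-dy,dz]),s(443,289)),("top",H([dx,dy,dz]),t(352,480)),("top",H([dx,-dy,dz]),t(472,276))]
def f(p): 
    return np.concatenate([np.r_[proj(n,q)-m] for n,q,m in model(p)]+[[(p[3]-72.2)/3]])
p=least_squares(f,[540,295,np.radians(59),72.2,16,-16,34,0],loss="soft_l1").x
print(p,np.degrees(p[2]));print(f(p).reshape(-1)[:-1].reshape(-1,2))
p2=p.copy()
E
python3 fit.py
```

```text
[545.358 300.04    1.016  69.182  15.012 -12.996  34.068   0.049] 58.18687485009112
[[ 0.861 -1.118]
 [-0.198  0.902]
 [-0.346 -0.176]
 [-0.185 -0.218]
 [ 0.339 -0.16 ]
 [ 0.228  0.031]
 [-0.421  0.008]
 [-0.75  -0.134]
 [-0.069 -1.054]
 [-0.194  0.033]
 [-0.257 -0.039]
 [ 0.09  -0.364]
 [ 0.308 -0.293]]
```

```bash
cat >> h.py <<'E'
def axes(d,j):
    "tool matrix with x along d, z along jaw dir j"
    d=np.array(d,float);d/=np.linalg.norm(d);j=np.array(j,float);j-=d*(d@j);j/=np.linalg.norm(j)
    return np.c_[d,np.cross(j,d),j]
def go(pos,M):
    from rig import r
    s=r.sense();R0=R.from_rotvec(s["tool_rot"]).as_matrix();best=None
    for k in(1,-1):
        M2=M@np.diag([1,k,k]);rv=R.from_matrix(R0.T@M2).as_rotvec(degrees=True)
        print("flip" if k<0 else "same","shift",R0.T@(np.array(pos)-s["eef_pos"])/30,"turn",rv/5,"|deg|",np.linalg.norm(rv))
    print("clock",s["clock"],"pos",s["eef_pos"],"j",s["joints"],"F",s["force"])
E
python3 - <<'E'
from h import *
for p in((320,281),(435,307),(323,280)):print("box",atz("scene",*p,0))
print("box top",atz("top",335,212,0),atz("top",440,140,0))
from rig import r
print(R.from_rotvec(r.sense()["tool_rot"]).as_matrix())
a=np.radians(12)
go([537,52.5,120],axes([0,0,-1],[-np.sin(a),np.cos(a),0]))
E
sed -i 's/^p=least.*/p=least_squares(lambda q:f(np.r_[q[:3],72.2,q[3:]]),[540,295,np.radians(59),16,-16,34,0],loss="soft_l1").x;p=np.r_[p[:3],72.2,p[3:]]/' fit.py; python3 fit.py
```

```text
box [652.071 175.114   0.   ]
box [766.188 -13.399   0.   ]
box [658.365 173.526   0.   ]
box top [645.214 137.652   0.   ] [796.065 -91.968   0.   ]
[[-0.     0.973 -0.232]
 [-0.001 -0.232 -0.973]
 [-1.     0.     0.001]]
same shift [ 4.017 17.009 16.63 ] turn [30.92   0.003 -0.023] |deg| 154.59938013758108
flip shift [ 4.017 17.009 16.63 ] turn [-5.08   0.017  0.002] |deg| 25.400765707717703
clock 0.1 pos [156.285 656.237 239.722] j [ 1.625  0.359  0.011 -0.    -1.224 -0.288] F [-0.27  -0.024 -0.893]
[544.822 298.972   1.017  72.2    14.966 -16.204  34.069  -0.149] 58.26927061297683
[[ 1.12  -0.875]
 [ 0.057  1.176]
 [-0.501 -1.072]
 [-0.316 -1.121]
 [ 0.711  0.102]
 [ 0.616  0.308]
 [-0.512 -0.834]
 [-0.842 -0.988]
 [ 0.305 -0.803]
 [-0.146  0.037]
 [-0.208 -0.066]
 [ 0.139 -0.39 ]
 [ 0.315 -0.345]]
```

```bash
python3 -m handwheel '[[0,4.2,4.1,-1.2,0,0,0],[0,8.5,8.3,-2.5,0,0,0],[0,8.5,8.3,-2.5,0,0,0],[0,8.5,8.3,-2.5,0,0,0],[0,8.5,8.3,-2.5,0,0,0],[0,8.5,8.3,-2.5,0,0,0],[0,8.5,8.3,-2.5,0,0,0],[0,8.5,8.3,-2.5,0,0,0],[0,17,16.6,-5,0,0,0],[0,17,16.6,-5,0,0,0],[0,17,16.6,-5,0,0,0],[0,17,16.6,-5,0,0,0],[0,17,16.6,-5,0,0,0],[0,17,16.6,-5,0,0,0],[0,17,16.6,-5,0,0,0],[0,17,16.6,-5,0,0,0],[0,17,16.6,-5,0,0,0],[0,17,16.6,-5,0,0,0],[0,17,16.6,-5,0,0,0],[0,17,16.6,-5,0,0,0]]'
python3 - <<'E'
from h import *
from rig import r
a=np.radians(12)
go([537,52.5,120],axes([0,0,-1],[-np.sin(a),np.cos(a),0]))
for n in("scene","top"):
    c=r.read_camera(n);cv2.imwrite(f"pics/{n}1.png",c["color"][:,:,::-1])
E
```

```text
clock: 1.77
eef_pos: [537.0, 53.3, 240.0]
tool_rot: [1.06, 1.298, -1.061]
force: [0.1, -1.3, 0.2]
opening: 87.6
same shift [3.999 0.001 0.027] turn [35.896  0.021  0.   ] |deg| 179.48075776057948
flip shift [3.999 0.001 0.027] turn [-0.104 -0.     0.014] |deg| 0.5236597123143039
clock 1.7667 pos [536.957  53.326 239.958] j [ 0.462  0.137 -0.287 -0.    -1.148  1.309] F [ 0.107 -1.288  0.153]
```

View pics/scene1.png

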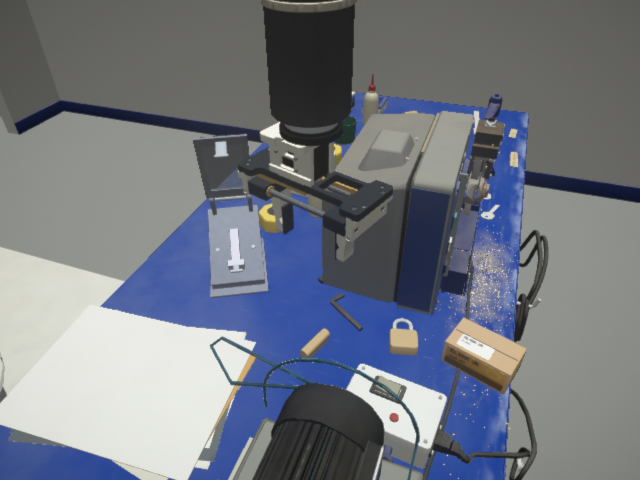

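```bash
python3 -m handwheel '[[1,0,0,0,0,0,0],[2,0,0,0,0,0,0],[3,0,0,0,0,0,0],[4,0,0,0,0,0,0],[5,0,0,0,0,0,0],[5.8,0,0,0,0,0,0],[5.8,0,0,0,0,0,0]]'
python3 - <<'E'
from h import *
from rig import r
a=np.radians(12)
go([537,52.5,17],axes([0,0,-1],[-np.sin(a),np.cos(a),0]))
s=r.sense();M=R.from_rotvec(s["tool_rot"]).as_matrix()
for k in(-44,0,44): 
  p=s["eef_pos"]+M@[14,0,k];print(k,p,proj("scene",p),proj("top",p))
for n in("scene","top"):
    c=r.read_camera(n);cv2.imwrite(f"pics/{n}2.png",c["color"][:,:,::-1])
crop("pics/scene2.png",240,230,160,130,5,"pics/c6.png")
crop("pics/top2.png",310,200,130,110,6,"pics/c7.png")
E
```

```text
clock: 2.45
eef_pos: [533.7, 54.3, 62.4]
tool_rot: [1.053, 1.303, -1.064]
force: [0.2, -0.2, 0.2]
opening: 87.6
same shift [1.512 0.109 0.078] turn [35.936  0.134 -0.017] |deg| 179.67931985513994
flip shift [1.512 0.109 0.078] turn [-0.064  0.011  0.086] |deg| 0.5374124945470315
clock 2.45 pos [533.654  54.257  62.367] j [ 0.466  0.324 -0.507 -0.001 -0.747  1.309] F [ 0.194 -0.19   0.224]
-44 [524.647  97.312  48.324] [291.296 317.557] [356.937 268.289]
0 [533.555  54.223  48.367] [312.008 329.986] [378.125 263.471]
44 [542.462  11.134  48.41 ] [333.934 343.143] [399.332 258.648]
```

View pics/c6.png

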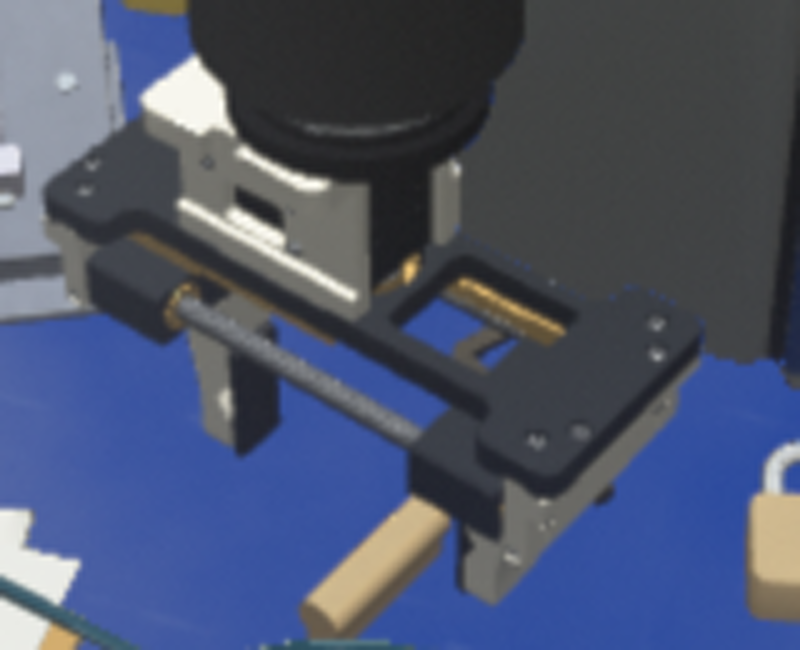

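View pics/c7.png

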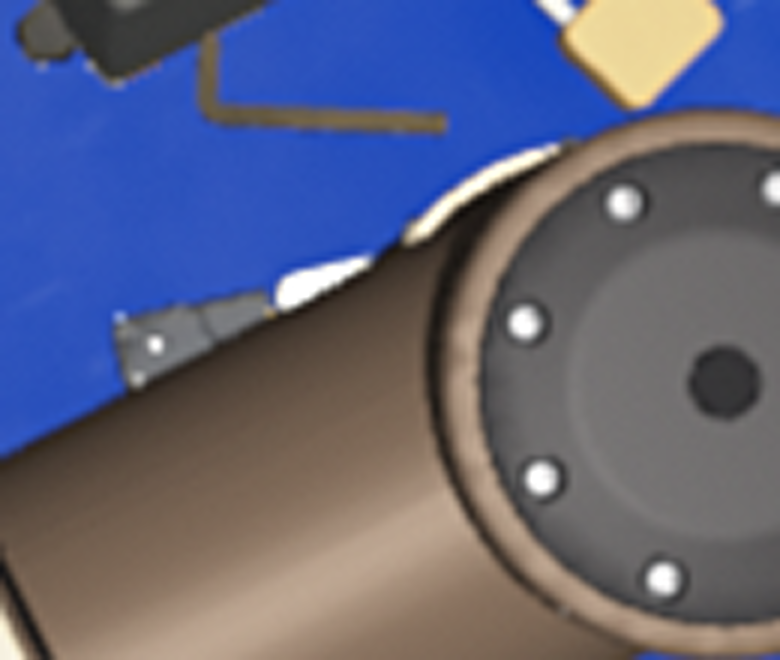

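```bash
python3 -m handwheel '[[0.5,0.1,0.08,0,0,0,0],[1,0.1,0.08,0,0,0,0],[1.3,0.1,0.08,0,0,0,0],[1.45,0.1,0.08,0,0,0,0],[1.5,0.1,0.08,0,0,0,0],[1.5,0.1,0.08,0,0,0,0],[1.5,0.1,0.08,0,0,0,0],[1.5,0.1,0.08,0,0,0,0]]'
python3 - <<'E'
from h import *
from rig import r
a=np.radians(12)
go([537,52.5,17],axes([0,0,-1],[-np.sin(a),np.cos(a),0]))
E
```

```text
clock: 3.22
eef_pos: [541.1, 52.5, 22.4]
tool_rot: [1.059, 1.298, -1.057]
force: [-0.2, -0.6, -0.1]
opening: 87.9
same shift [ 0.181 -0.134 -0.027] turn [35.923 -0.024  0.004] |deg| 179.61626495370388
flip shift [ 0.181 -0.134 -0.027] turn [-0.077 -0.003 -0.015] |deg| 0.39152069746036516
clock 3.2167 pos [541.078  52.515  22.425] j [ 0.457  0.388 -0.533  0.    -0.648  1.316] F [-0.219 -0.618 -0.06 ]
```

```bash
python3 -m handwheel '[[0.1,-0.13,-0.03,0,0,0,0],[0.17,-0.13,-0.03,0,0,0,0],[0.17,-0.13,-0.03,0,0,0,0],[0.17,-0.13,-0.03,0,0,0,120],[0.17,-0.13,-0.03,0,0,0,255],[0.17,-0.13,-0.03,0,0,0,255],[0.17,-0.13,-0.03,0,0,0,255],[0.17,-0.13,-0.03,0,0,0,255],[0.17,-0.13,-0.03,0,0,0,255],[0.17,-0.13,-0.03,0,0,0,255],[0.17,-0.13,-0.03,0,0,0,255],[0.17,-0.13,-0.03,0,0,0,255],[0.17,-0.13,-0.03,0,0,0,255],[0.17,-0.13,-0.03,0,0,0,255]]'
python3 - <<'E'
from h import *
from rig import r
a=np.radians(12)
go([537,52.5,17],axes([0,0,-1],[-np.sin(a),np.cos(a),0]))
E
```

```text
clock: 4.38
eef_pos: [536.6, 52.4, 16.5]
tool_rot: [1.059, 1.298, -1.059]
force: [1.3, 0.2, -0.2]
opening: 19.8
same shift [-0.018  0.015 -0.002] turn [35.921  0.    -0.   ] |deg| 179.60480138072734
flip shift [-0.018  0.015 -0.002] turn [-0.079  0.     0.   ] |deg| 0.3951993769464965
clock 4.3833 pos [536.574  52.352  16.462] j [ 0.461  0.392 -0.547  0.    -0.632  1.312] F [ 1.271  0.194 -0.171]
```

```bash
python3 -m handwheel '[[0,0,0,0,0,0,255],[0,0,0,0,0,0,255],[0,0,0,0,0,0,255],[0,0,0,0,0,0,255]]';python3 -m handwheel '[[-0.5,0,0,0,0,0,255],[-1,0,0,0,0,0,255],[-2,0,0,0,0,0,255],[-2.8,0,0,0,0,0,255],[-2.8,0,0,0,0,0,255],[-2.8,0,0,0,0,0,255],[-2.8,0,0,0,0,0,255]]'
python3 - <<'E'
from h import *
from rig import r
for n in("scene","top"):
    c=r.read_camera(n);cv2.imwrite(f"pics/{n}3.png",c["color"][:,:,::-1])
crop("pics/scene3.png",240,200,160,140,5,"pics/c8.png")
E
```

```text
clock: 4.72
eef_pos: [536.6, 52.4, 16.5]
tool_rot: [1.059, 1.298, -1.059]
force: [-0.4, 0.9, -0.1]
opening: 15.7
clock: 5.3
eef_pos: [535.7, 52.1, 99.7]
tool_rot: [1.059, 1.299, -1.06]
force: [0.0, 0.5, -2.0]
opening: 16.2
```

View pics/c8.png

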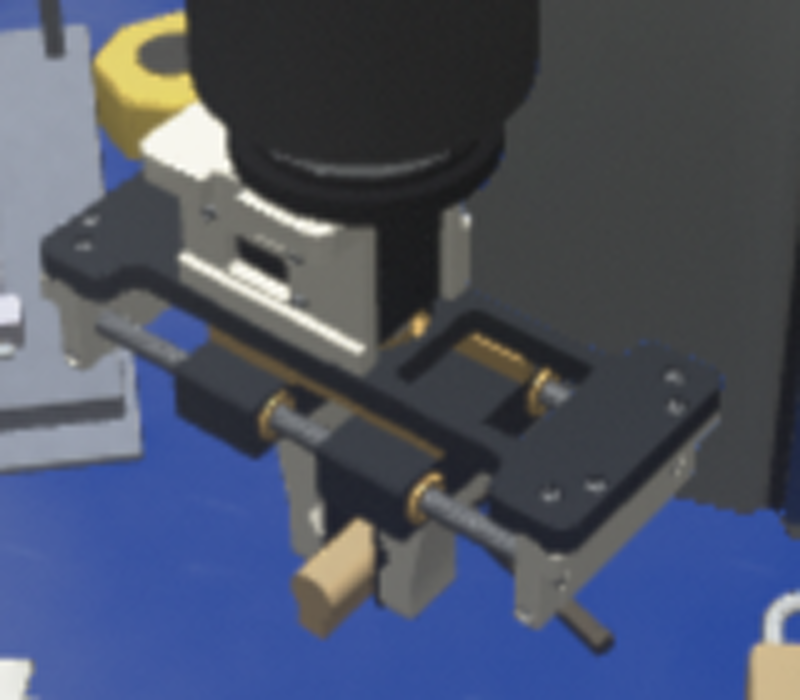

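```bash
cat >> h.py <<'E'
RT=railT(545,299.5,np.radians(58.3))
def railgo(x,y,z,pitch=0):
    "TCP at rail coords, tool x=-n (pitch deg about rail y extra), jaw along rail y"
    Rr=RT[:3,:3];P=np.radians(pitch)
    M=axes(Rr@[np.sin(P),0,-np.cos(P)],Rr[:,1]);go(tp(RT,[x,y,z]),M)
def inrail():
    from rig import r
    s=r.sense();M=R.from_rotvec(s["tool_rot"]).as_matrix();print("tcp in rail",RT[:3,:3].T@(s["eef_pos"]-RT[:3,3]),"toolx in rail",RT[:3,:3].T@M[:,0],"jaw",RT[:3,:3].T@M[:,2],"F rail",RT[:3,:3].T@s["force"],"open",s["opening"])
E
python3 - <<'E'
from h import *
go([470,150,220],axes([0,0,-1],[np.cos(2.2),np.sin(2.2),0]))
railgo(-2,0,120)
E
```

```text
same shift [-4.028 -1.493 -3.639] turn [31.107  0.042  0.003] |deg| 155.5344957686765
flip shift [-4.028 -1.493 -3.639] turn [-4.893 -0.002  0.03 ] |deg| 24.46598530898293
clock 5.4 pos [535.506  51.938  99.079] j [ 0.461  0.275 -0.471 -0.    -0.827  1.312] F [-0.337  0.098 -2.877]
same shift [-2.705  0.76  -6.745] turn [26.131  5.831 -2.492] |deg| 134.4461863781108
flip shift [-2.705  0.76  -6.745] turn [-9.194  2.03   4.748] |deg| 52.72244423564803
clock 5.4 pos [535.506  51.938  99.079] j [ 0.461  0.275 -0.471 -0.    -0.827  1.312] F [-0.337  0.098 -2.877]
```

```bash
python3 -m handwheel '[[-1,-0.3,-0.4,-0.5,0,0,255],[-2,-0.8,-1.2,-1.5,0,0,255],[-3,-1.2,-2.4,-3,0,0,255],[-4,-1.5,-3.6,-4.5,0,0,255],[-4,-1.5,-3.6,-4.9,0,0,255],[-4,-1.5,-3.6,-4.9,0,0,255],[-4,-1.5,-3.6,-4.9,0,0,255],[-4,-1.5,-3.6,-4.9,0,0,255]]'
python3 - <<'E'
from h import *
railgo(-2,0,120)
E
```

```text
clock: 6.07
eef_pos: [470.1, 148.5, 218.9]
tool_rot: [0.733, 1.444, -0.737]
force: [0.3, -0.2, -2.9]
opening: 15.9
same shift [ 1.285  3.363 -1.939] turn [30.864  6.887 -1.336] |deg| 158.25425753590406
flip shift [ 1.285  3.363 -1.939] turn [-4.385  0.964  4.967] |deg| 33.47925850550394
clock 6.0667 pos [470.112 148.471 218.921] j [ 0.705  0.075 -0.409 -0.    -1.09   1.495] F [ 0.262 -0.176 -2.884]
```

```bash
python3 -m handwheel '[[0.1,0.6,-0.4,-0.9,0.2,1,255],[0.3,1.3,-0.8,-1.7,0.4,2,255],[0.6,2,-1.2,-2.6,0.6,3,255],[0.9,2.7,-1.6,-3.5,0.8,4,255],[1.28,3.36,-1.94,-4.38,0.96,4.97,255],[1.28,3.36,-1.94,-4.38,0.96,4.97,255],[1.28,3.36,-1.94,-4.38,0.96,4.97,255],[1.28,3.36,-1.94,-4.38,0.96,4.97,255],[1.28,3.36,-1.94,-4.38,0.96,4.97,255]]'
python3 - <<'E'
from h import *
from rig import r
railgo(-2,0,60);inrail()
for n in("scene","top"):
    c=r.read_camera(n);cv2.imwrite(f"pics/{n}4.png",c["color"][:,:,::-1])
E
```

```text
clock: 6.82
eef_pos: [518.1, 254.7, 182.2]
tool_rot: [0.748, 1.382, -0.093]
force: [0.0, 0.0, -2.8]
opening: 16.2
same shift [ 2.06  -0.039 -0.024] turn [35.982 -0.006 -0.028] |deg| 179.91153308692722
flip shift [ 2.06  -0.039 -0.024] turn [-0.018  0.018 -0.004] |deg| 0.12608827343303586
clock 6.8167 pos [518.085 254.715 182.233] j [ 0.7    0.078 -0.489 -0.234 -0.599  2.052] F [ 0.03   0.021 -2.757]
tcp in rail [ -0.849  -0.634 121.804] toolx in rail [ 0.    -0.002 -1.   ] jaw [-0.002 -1.     0.002] F rail [-1.135 -0.014 -2.513] open 16.1544320967929
```

View pics/scene4.png

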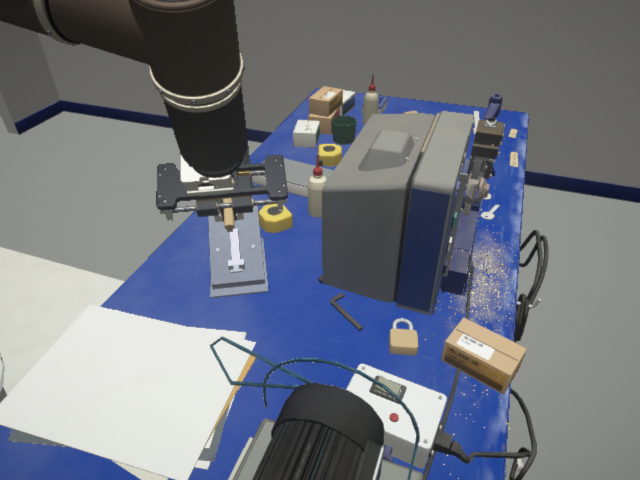

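View pics/top4.png

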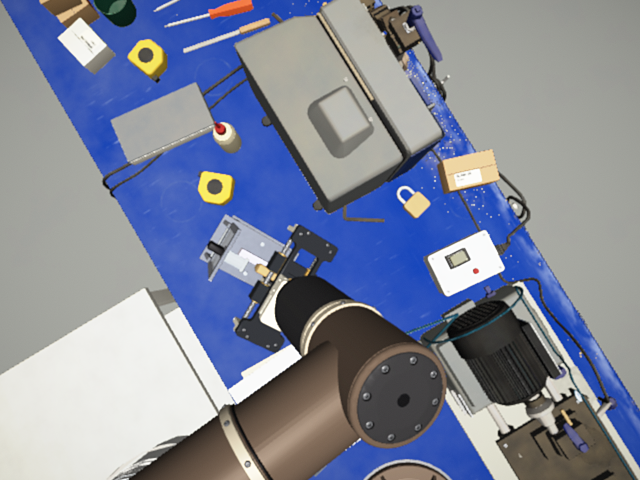

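```bash
python3 -m handwheel '[[0.5,-0.04,-0.02,0,0,0,255],[1.2,-0.04,-0.02,0,0,0,255],[2,-0.04,-0.02,0,0,0,255],[2.5,-0.04,-0.02,0,0,0,255],[2.75,-0.04,-0.02,0,0,0,255],[2.75,-0.04,-0.02,0,0,0,255],[2.75,-0.04,-0.02,0,0,0,255],[2.75,-0.04,-0.02,0,0,0,255]]'
python3 - <<'E'
from h import *
from rig import r
railgo(-2,0,20);inrail()
for n in("scene","top"):
    c=r.read_camera(n);cv2.imwrite(f"pics/{n}5.png",c["color"][:,:,::-1])
crop("pics/scene5.png",180,190,110,110,7,"pics/c9.png")
crop("pics/top5.png",195,205,110,100,7,"pics/c10.png")
E
```

```text
clock: 7.58
eef_pos: [535.6, 284.8, 108.1]
tool_rot: [0.747, 1.38, -0.088]
force: [-0.6, -0.3, -2.2]
opening: 16.4
same shift [ 0.662 -0.049  0.008] turn [-35.981   0.069   0.026] |deg| 179.9062561800307
flip shift [ 0.662 -0.049  0.008] turn [ 0.019  0.017 -0.044] |deg| 0.25279775190949816
clock 7.5833 pos [535.634 284.842 108.084] j [ 0.719  0.22  -0.503 -0.294 -0.441  2.112] F [-0.603 -0.307 -2.238]
tcp in rail [-0.598  0.266 39.872] toolx in rail [ 0.004 -0.001 -1.   ] jaw [ 0.002 -1.     0.001] F rail [-1.47   0.352 -1.784] open 16.431179319933847
```

View pics/c9.png

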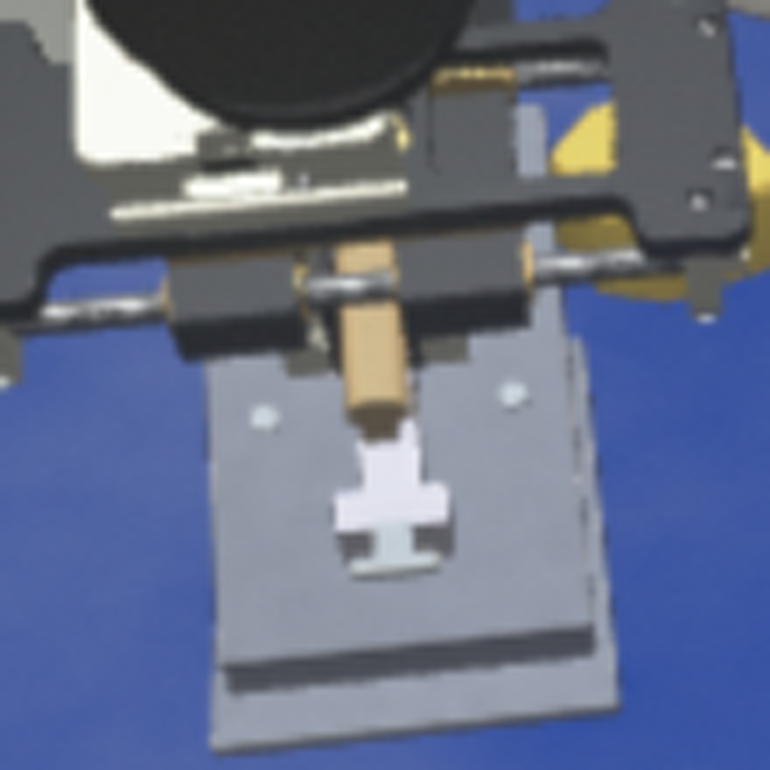

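View pics/c10.png

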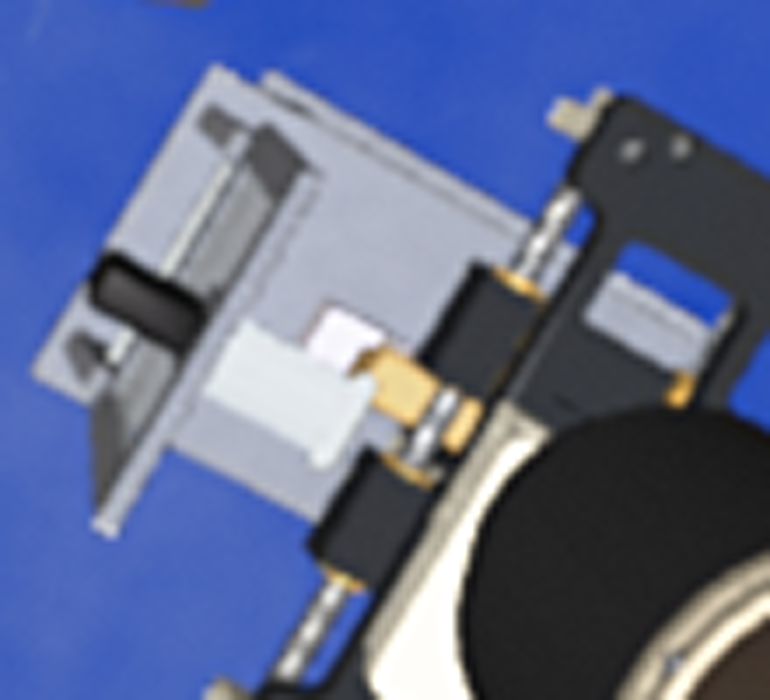

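```bash
python3 - <<'E'
from h import *
c=lambda q:(q-[180,190])*7
for n,p in(("flange low end bottom",[-30.6,.27,23.4]),("back top low end L",[-30.6,8.77,23.4+15.5]),("back R",[-30.6,-8.23,23.4+15.5]),("top mid",[-30.6,.27,23.4+24]),("stopL",[-35,15,8]),("stopR",[-35,-15,8]),("stop L outer",[-43,15,8])):print(n,c(proj("scene",tp(RT,p))))
t=lambda q:(q-[195,205])*7
for n,p in(("up end R top",[29.4,-8.23,23.4+15.5]),("up end top mid",[29.4,.27,47.4]),("rail R",[35,-8,0]),("rail L",[35,8,0])):print(n,t(proj("top",tp(RT,p))))
E
```

```text
flange low end bottom [378.175 440.119]
back top low end L [338.946 416.925]
back R [405.38 410.55]
top mid [368.831 398.912]
stopL [328.884 485.929]
stopR [442.779 474.794]
stop L outer [330.406 513.276]
up end R top [381.267 341.363]
up end top mid [371.769 375.422]
rail R [333.907 304.317]
rail L [304.486 353.69 ]
```

```bash
python3 -m handwheel '[[0.3,0,0.02,0,0,0,255],[0.5,0,0.02,0,0,0,255],[0.66,0,0.02,0,0,0,255],[0.7,0,0.02,0,0,0,255],[0.7,0,0.02,0,0,0,255],[0.7,0,0.02,0,0,0,255]]'
python3 - <<'E'
from h import *
inrail()
E
```

```text
clock: 8.18
eef_pos: [540.5, 291.9, 87.5]
tool_rot: [0.746, 1.381, -0.09]
force: [-0.3, -0.0, -2.4]
opening: 15.8
tcp in rail [-1.495 -0.133 17.615] toolx in rail [ 0.002 -0.001 -1.   ] jaw [ 0.001 -1.     0.001] F rail [-1.166  0.245 -2.092] open 15.804088328123102
```

No contact yet; lower in small steps.

```bash
python3 -m handwheel '[[0.04,0,0,0,0,0,255],[0.04,0,0,0,0,0,255],[0.04,0,0,0,0,0,255]]';python3 -m handwheel '[[0.04,0,0,0,0,0,255],[0.04,0,0,0,0,0,255],[0.04,0,0,0,0,0,255]]'
python3 - <<'E'
from h import *
inrail()
E
```

```text
clock: 8.43
eef_pos: [540.8, 292.4, 86.9]
tool_rot: [0.747, 1.381, -0.089]
force: [-0.6, -0.1, -1.8]
opening: 15.7
clock: 8.68
eef_pos: [541.1, 292.8, 86.3]
tool_rot: [0.747, 1.381, -0.089]
force: [-3.7, -2.9, 4.4]
opening: 16.5
tcp in rail [-1.087 -0.218 16.073] toolx in rail [ 0.003 -0.001 -1.   ] jaw [ 0.002 -1.     0.001] F rail [-2.132  1.606  5.834] open 16.48156623524996
```

```bash
python3 -m handwheel '[[-0.02,-0.04,0,0,0,0,255],[-0.02,-0.07,0,0,0,0,255],[-0.02,-0.07,0,0,0,0,255]]';python3 -m handwheel '[[0,-0.06,0,0,0,0,255],[0,-0.06,0,0,0,0,255],[0,-0.06,0,0,0,0,255]]'
python3 - <<'E'
from h import *
inrail()
E
```

```text
clock: 8.93
eef_pos: [540.0, 291.0, 85.4]
tool_rot: [0.747, 1.381, -0.089]
force: [-1.3, -0.8, 0.5]
opening: 16.2
clock: 9.18
eef_pos: [539.4, 289.7, 84.7]
tool_rot: [0.747, 1.381, -0.089]
force: [0.7, -0.2, 0.8]
opening: 16.3
tcp in rail [-4.958 -0.36  16.156] toolx in rail [ 0.003 -0.001 -1.   ] jaw [ 0.001 -1.     0.001] F rail [ 0.514 -0.741  0.681] open 16.322834040925745
```

```bash
python3 -m handwheel '[[0.01,-0.04,0,0,0,0,255],[0.01,-0.04,0,0,0,0,255],[0.01,-0.04,0,0,0,0,255]]';python3 - <<'E'
from h import *
inrail()
E
python3 -m handwheel '[[0.01,-0.04,0,0,0,0,255],[0.01,-0.04,0,0,0,0,255],[0.01,-0.04,0,0,0,0,255]]'
python3 - <<'E'
from h import *
inrail()
E
```

```text
clock: 9.43
eef_pos: [539.3, 289.3, 84.5]
tool_rot: [0.747, 1.38, -0.088]
force: [0.2, 0.5, 4.5]
opening: 16.3
tcp in rail [-5.415 -0.496 16.1  ] toolx in rail [ 0.004 -0.002 -1.   ] jaw [ 0.002 -1.     0.002] F rail [2.363 0.065 3.898] open 16.343891721726568
clock: 9.68
eef_pos: [539.3, 289.1, 84.4]
tool_rot: [0.748, 1.379, -0.087]
force: [-0.1, 2.2, 6.7]
opening: 16.1
tcp in rail [-5.598 -0.585 16.061] toolx in rail [ 0.006 -0.002 -1.   ] jaw [ 0.002 -1.     0.002] F rail [4.459 1.226 5.277] open 16.051023071470595
```

```bash
python3 -m handwheel '[[-0.01,0.04,0,0,0,0,255],[-0.01,0.04,0,0,0,0,180],[-0.01,0.04,0,0,0,0,100],[-0.01,0.04,0,0,0,0,100],[-0.01,0.04,0,0,0,0,100],[-0.01,0.04,0,0,0,0,100],[-0.01,0.04,0,0,0,0,100],[-0.01,0.04,0,0,0,0,100]]'
python3 -m handwheel '[[-0.3,0,0,0,0,0,100],[-1,0,0,0,0,0,100],[-2,0,0,0,0,0,100],[-3,0,0,0,0,0,100],[-4,0,0,0,0,0,100],[-5,0,0,0,0,0,100],[-5,0,0,0,0,0,100],[-5,0,0,0,0,0,100],[-5,0,0,0,0,0,100]]'
python3 - <<'E'
from h import *
from rig import r
inrail();go([0,0,0],np.eye(3))
for n in("scene","top"):
    c=r.read_camera(n);cv2.imwrite(f"pics/{n}6.png",c["color"][:,:,::-1])
crop("pics/scene6.png",180,120,110,170,4,"pics/c11.png")
crop("pics/top6.png",195,205,110,100,7,"pics/c12.png")
E
```

```text
clock: 10.35
eef_pos: [538.5, 288.7, 83.6]
tool_rot: [0.747, 1.381, -0.089]
force: [0.5, 0.5, 0.1]
opening: 52.3
clock: 11.1
eef_pos: [504.7, 234.4, 219.9]
tool_rot: [0.748, 1.38, -0.089]
force: [0.6, -0.6, -0.6]
opening: 53.5
tcp in rail [ -6.984   0.07  166.262] toolx in rail [ 0.004 -0.001 -1.   ] jaw [ 0.001 -1.     0.001] F rail [-0.484 -0.797 -0.464] open 53.51641989290775
same shift [  0.027 -17.124 -10.226] turn [ -8.567 -15.819   1.018] |deg| 90.09516068029886
flip shift [  0.027 -17.124 -10.226] turn [21.109  1.194 18.563] |deg| 140.67483709793564
clock 11.1 pos [504.692 234.369 219.933] j [ 0.683  0.001 -0.478 -0.221 -0.685  2.049] F [ 0.55  -0.625 -0.625]
```

View pics/c11.png

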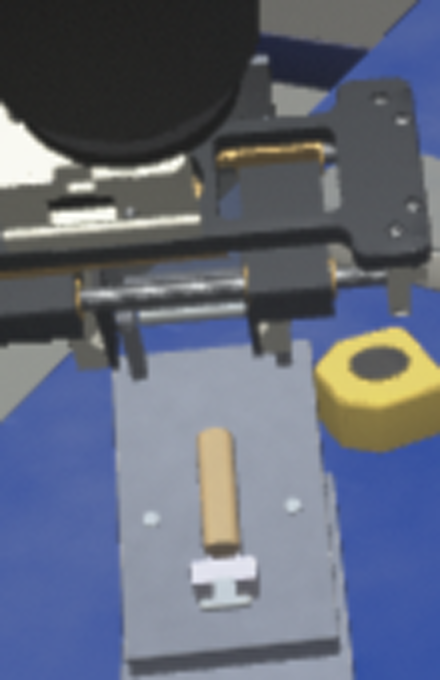

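View pics/c12.png

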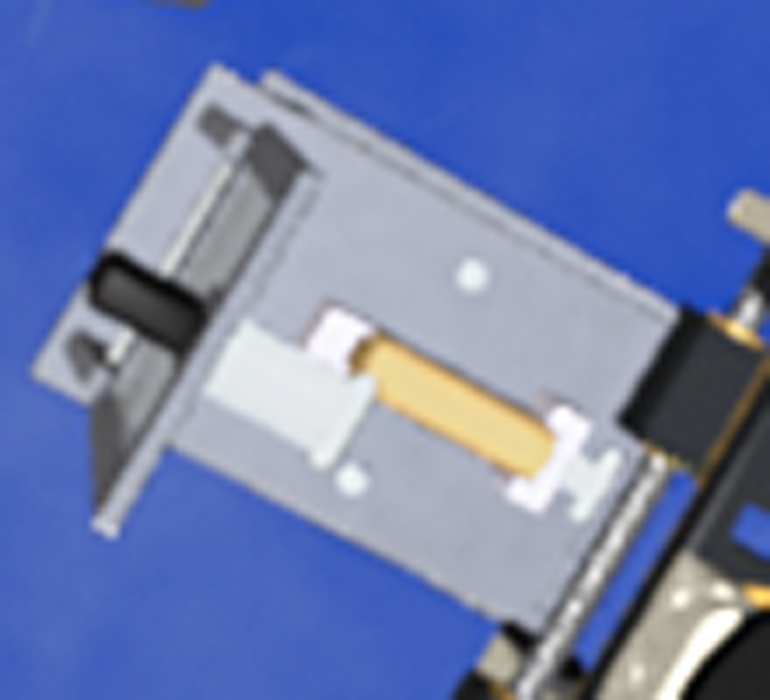

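```bash
python3 - <<'E'
from h import *
inv=lambda p:RT[:3,:3].T@(np.array(p)-RT[:3,3])
for p in([516,336.2,285.8],[591.9,291.5,284.9]):
    q=inv(p);v=q-[85,0,33];print(q,np.hypot(v[0],v[2]),np.arctan2(v[2],-v[0]))
# predicted corners for theta
for th in(1.55,1.65,1.7,1.75):
    c,s=np.cos(th),np.sin(th);ex=np.array([c,0,-s]);ez=np.array([s,0,c]);H=np.array([85,0,33])
    pt=lambda u,y,w:tp(RT,H+ex*u+ez*w+[0,y,0])
    g=pt(-125,0,14.5);e=pt(-125,0,26.5)
    print(th,"grip",g,"corner outer L",proj("top",pt(-156,45,2.5)),proj("scene",pt(-156,45,2.5)),"R",proj("top",pt(-156,-45,2.5)),proj("scene",pt(-156,-45,2.5)),"griptop",proj("top",e))
E
```

```text
[104.76   43.958 186.831] 155.0951932554947 1.6985464320762347
[106.058 -44.107 185.233] 153.682459583845 1.7082498612077663
1.55 grip [555.998 317.307 256.596] corner outer L [222.381 287.268] [192.252 147.782] R [252.729 236.32 ] [247.76  143.535] griptop [220.424 250.217]
1.65 grip [562.328 327.557 260.213] corner outer L [213.357 282.624] [192.157 140.489] R [243.981 231.293] [247.141 136.357] griptop [213.218 246.106]
1.7 grip [565.557 332.784 261.565] corner outer L [208.767 280.187] [192.172 137.146] R [239.506 228.706] [246.864 133.069] griptop [209.633 244.026]
1.75 grip [568.817 338.063 262.609] corner outer L [204.149 277.687] [192.229 134.018] R [234.987 226.083] [246.61  129.995] griptop [206.077 241.94 ]
```

```bash
cat >> h.py <<'E'
def cov(th,gap=0,u=-128,P=None,y=-0.5,lift=0):
    "P in deg"
    if P is None: P=-25 if th>.436 else -np.degrees(th)
    a=np.radians(P);c,s=np.cos(th),np.sin(th);ex=np.array([c,0,-s]);ez=np.array([s,0,c])
    d=np.array([np.sin(a),0,-np.cos(a)]);b=np.array([-np.cos(a),0,-np.sin(a)])
    C=np.array([85,y,33])+ex*u+ez*(2.5+gap)
    k=np.clip(np.radians(20)**-1*(th+a),0,1)
    t=C-14*d-9.5*b*k
    w=tp(RT,t)+[0,0,lift];Rr=RT[:3,:3]
    return w,axes(Rr@d,Rr[:,1])
def rel(poses):
    "rows relative to the current measured pose"
    from rig import r
    s=r.sense();R0=R.from_rotvec(s["tool_rot"]).as_matrix()
    for w,M in poses:
        M2=min((M@np.diag([1,k,k]) for k in(1,-1)),key=lambda m:R.from_matrix(R0.T@m).magnitude())
        print(np.round(np.r_[R0.T@(w-s["eef_pos"])/30,R.from_matrix(R0.T@M2).as_rotvec(degrees=True)/5],2).tolist(),np.round(w))
E
python3 - <<'E'
from h import *
w,M=cov(1.70,gap=18);w0=w.copy();print(w)
up=np.array([505,234,345]);a=w.copy();a[2]=345
rel([(up,M),(a,M),(w,M)])
E
```

```text
[573.503 344.699 280.239]
[-3.82, 1.78, 0.02, 0.01, 0.01, -5.01] [505 234 345]
[-1.98, 5.71, 0.03, 0.01, 0.01, -5.01] [574. 345. 345.]
[-0.03, 4.8, 0.03, 0.01, 0.01, -5.01] [574. 345. 280.]
```

```bash
python3 -m handwheel '[[-1,0.4,0,0,0,-1,168],[-2,0.8,0,0,0,-2,168],[-3,1.3,0,0,0,-3,168],[-3.82,1.78,0,0,0,-4,168],[-3.82,1.78,0,0,0,-5,168],[-3.82,1.78,0,0,0,-5,168],[-3.4,2.7,0,0,0,-5,168],[-2.9,3.7,0,0,0,-5,168],[-2.4,4.7,0,0,0,-5,168],[-1.98,5.71,0.03,0,0,-5,168],[-1.98,5.71,0.03,0,0,-5,168],[-1.98,5.71,0.03,0,0,-5,168],[-1.98,5.71,0.03,0,0,-5,168]]'
python3 - <<'E'
from h import *
from rig import r
w,M=cov(1.70,gap=18)
rel([(w,M)]);inrail();print(r.sense()["joints"])
for n in("scene","top"):
    c=r.read_camera(n);cv2.imwrite(f"pics/{n}7.png",c["color"][:,:,::-1])
E
```

```text
clock: 12.28
eef_pos: [573.5, 344.8, 344.1]
tool_rot: [0.432, 1.527, -0.433]
force: [-0.6, -0.4, 0.3]
opening: 29.8
[2.13, -0.0, -0.0, 0.01, 0.01, 0.0] [574. 345. 280.]
tcp in rail [163.443  -0.469 223.83 ] toolx in rail [-0.423 -0.001 -0.906] jaw [ 0.001 -1.     0.   ] F rail [-0.491  0.27   0.522] open 29.784060672987827
[ 0.832  0.307  0.168  0.001 -1.432  1.757]
```

View pics/scene7.png

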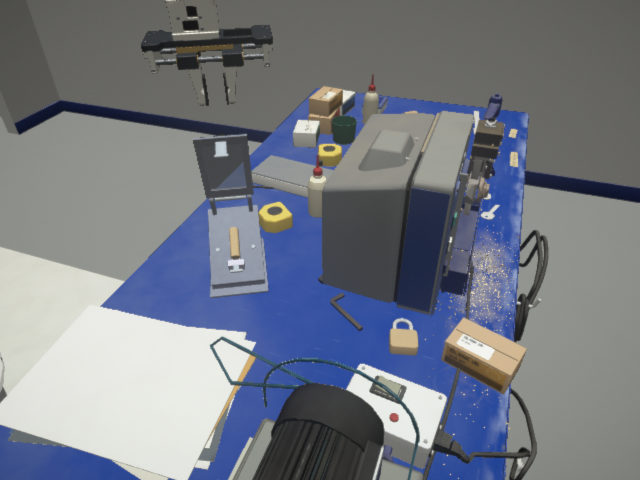

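View pics/top7.png

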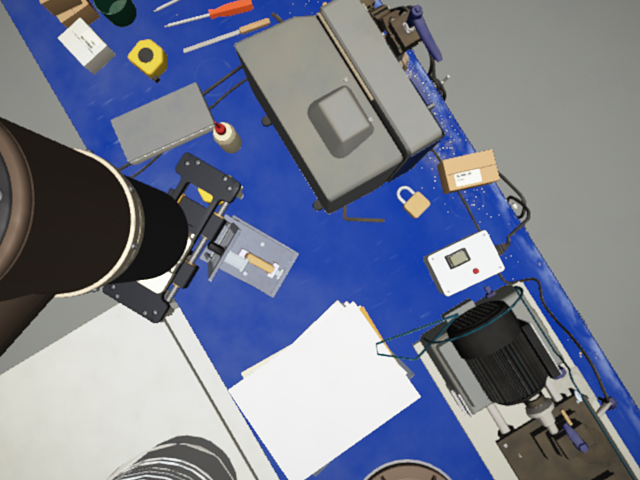

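```bash
python3 -m handwheel '[[0.5,0,0,0,0,0,168],[1,0,0,0,0,0,168],[1.5,0,0,0,0,0,168],[2.13,0,0,0,0,0,168],[2.13,0,0,0,0,0,168],[2.13,0,0,0,0,0,168]]'
python3 - <<'E'
from h import *
from rig import r
ths=[1.7,1.6,1.5,1.4,1.3,1.2,1.1,1.0,.9,.8,.7,.6,.5,.436]
rel([cov(t,0) for t in ths]);inrail();print(r.sense()["joints"])
c=r.read_camera("top");cv2.imwrite("pics/top8.png",c["color"][:,:,::-1]);crop("pics/top8.png",170,180,140,120,5,"pics/c13.png")
E
```

```text
clock: 12.88
eef_pos: [573.4, 343.9, 282.4]
tool_rot: [0.434, 1.525, -0.432]
force: [0.2, 0.9, -0.6]
opening: 29.6
[0.25, -0.55, -0.01, 0.01, 0.02, -0.02] [564. 330. 275.]
[0.39, -0.95, -0.01, 0.01, 0.02, -0.02] [558. 320. 271.]
[0.57, -1.34, -0.01, 0.01, 0.02, -0.02] [552. 310. 265.]
[0.79, -1.7, -0.01, 0.01, 0.02, -0.02] [546. 301. 259.]
[1.05, -2.05, -0.01, 0.01, 0.02, -0.02] [541. 292. 251.]
[1.33, -2.36, -0.01, 0.01, 0.02, -0.02] [536. 284. 242.]
[1.65, -2.65, -0.01, 0.01, 0.02, -0.02] [531. 277. 233.]
[1.99, -2.9, -0.02, 0.01, 0.02, -0.02] [527. 270. 223.]
[2.36, -3.12, -0.02, 0.01, 0.02, -0.02] [524. 265. 212.]
[2.75, -3.3, -0.02, 0.01, 0.02, -0.02] [521. 260. 200.]
[3.15, -3.52, -0.02, 0.01, 0.02, -0.02] [518. 254. 188.]
[3.56, -3.71, -0.02, 0.01, 0.02, -0.02] [515. 250. 175.]
[3.99, -3.86, -0.02, 0.01, 0.02, -0.02] [512. 246. 163.]
[4.26, -3.93, -0.02, 0.01, 0.02, -0.02] [511. 244. 154.]
tcp in rail [136.634  -0.826 168.257] toolx in rail [-0.421 -0.001 -0.907] jaw [ 0.001 -1.     0.001] F rail [ 0.521  0.277 -0.932] open 29.604782530967434
[ 0.832  0.326  0.058  0.001 -1.302  1.757]
```

View pics/c13.png

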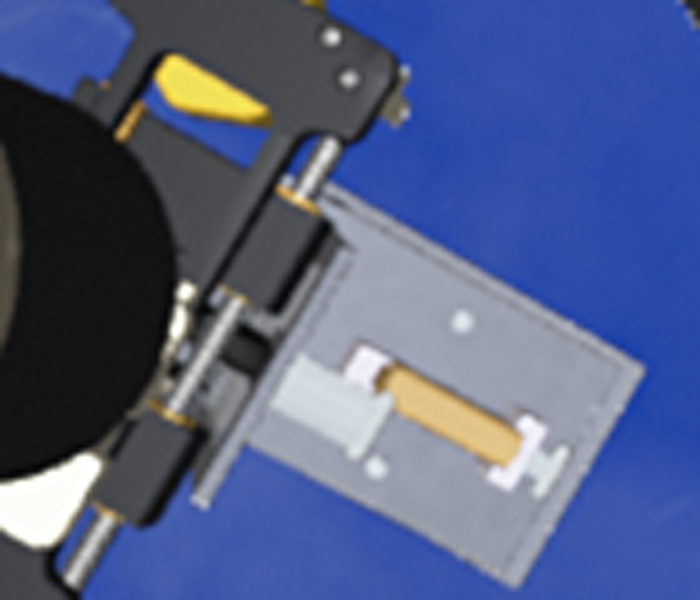

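```bash
python3 -m handwheel '[[0.25,-0.55,0,0,0,0,168],[0.32,-0.75,0,0,0,0,168],[0.39,-0.95,0,0,0,0,168],[0.48,-1.15,0,0,0,0,168],[0.57,-1.34,0,0,0,0,168],[0.68,-1.52,0,0,0,0,168],[0.79,-1.7,0,0,0,0,168],[0.92,-1.88,0,0,0,0,168],[1.05,-2.05,0,0,0,0,168],[1.19,-2.2,0,0,0,0,168],[1.33,-2.36,0,0,0,0,168],[1.49,-2.5,0,0,0,0,168],[1.65,-2.65,0,0,0,0,168],[1.82,-2.77,0,0,0,0,168],[1.99,-2.9,0,0,0,0,168],[1.99,-2.9,0,0,0,0,168]]'
python3 - <<'E'
from h import *
from rig import r
ths=[1.0,.9,.8,.7,.6,.5,.436,.35,.25,.2,.15]
rel([cov(t,0) for t in ths]);inrail();print(r.sense()["joints"])
for n in("scene","top"):
    c=r.read_camera(n);cv2.imwrite(f"pics/{n}9.png",c["color"][:,:,::-1])
crop("pics/scene9.png",150,80,180,210,3,"pics/c14.png")
E
```

```text
clock: 14.27
eef_pos: [527.5, 270.0, 221.0]
tool_rot: [0.434, 1.526, -0.433]
force: [-0.3, -0.2, -1.8]
opening: 30.1
[-0.05, 0.0, -0.0, 0.0, 0.01, -0.01] [527. 270. 223.]
[0.32, -0.22, -0.0, 0.0, 0.01, -0.01] [524. 265. 212.]
[0.7, -0.39, -0.0, 0.0, 0.01, -0.01] [521. 260. 200.]
[1.11, -0.61, -0.0, 0.0, 0.01, -0.01] [518. 254. 188.]
[1.52, -0.8, -0.0, 0.0, 0.01, -0.01] [515. 250. 175.]
[1.94, -0.95, -0.0, 0.0, 0.01, -0.01] [512. 246. 163.]
[2.22, -1.02, -0.0, 0.0, 0.01, -0.01] [511. 244. 154.]
[2.58, -1.05, -0.0, 0.01, 0.01, 0.98] [511. 243. 143.]
[3.01, -1.05, -0.01, 0.01, 0.01, 2.13] [511. 243. 131.]
[3.23, -1.03, -0.01, 0.01, 0.01, 2.7] [511. 244. 124.]
[3.44, -1.0, -0.01, 0.01, 0.01, 3.27] [512. 244. 118.]
tcp in rail [ 31.762  -0.591 149.341] toolx in rail [-0.422 -0.001 -0.907] jaw [ 0.001 -1.     0.   ] F rail [-1.017  0.157 -1.462] open 30.08163651176847
[ 0.803  0.237 -0.206  0.    -1.127  1.786]
```

View pics/c14.png

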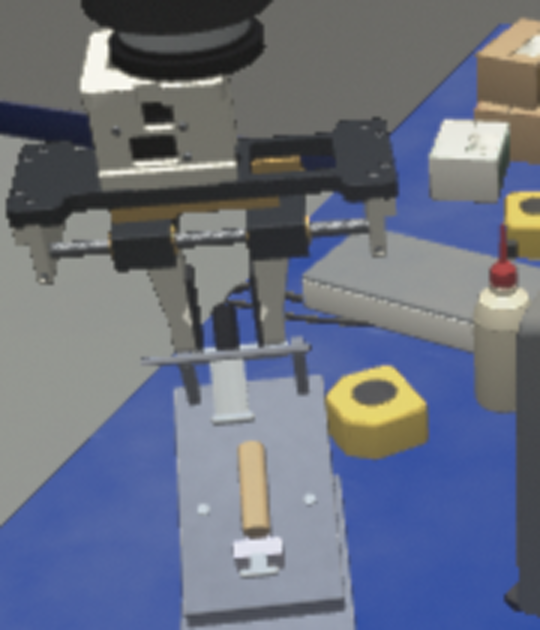

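```bash
python3 -m handwheel '[[0.14,-0.1,0,0,0,0,168],[0.32,-0.22,0,0,0,0,168],[0.5,-0.3,0,0,0,0,168],[0.7,-0.39,0,0,0,0,168],[0.9,-0.5,0,0,0,0,168],[1.11,-0.61,0,0,0,0,168],[1.31,-0.7,0,0,0,0,168],[1.52,-0.8,0,0,0,0,168],[1.73,-0.88,0,0,0,0,168],[1.94,-0.95,0,0,0,0,168],[2.22,-1.02,0,0,0,0,168],[2.4,-1.03,0,0,0,0.5,168],[2.58,-1.05,0,0,0,0.98,168],[2.8,-1.05,0,0,0,1.5,168],[3.01,-1.05,0,0,0,2.13,168],[3.23,-1.03,0,0,0,2.7,168],[3.44,-1,0,0,0,3.27,168],[3.44,-1,0,0,0,3.27,168],[3.44,-1,0,0,0,3.27,168]]'
python3 - <<'E'
from h import *
from rig import r
ths=[.15,.12,.1,.08,.06,.04,.02,0,-.02]
rel([cov(t,0) for t in ths]);inrail();print(r.sense()["joints"])
for n in("scene","top"):
    c=r.read_camera(n);cv2.imwrite(f"pics/{n}10.png",c["color"][:,:,::-1])
crop("pics/scene10.png",150,130,150,170,4,"pics/c15.png")
E
```

```text
clock: 15.95
eef_pos: [512.7, 244.8, 118.8]
tool_rot: [0.641, 1.437, -0.209]
force: [0.3, -0.2, 0.4]
opening: 29.8
[0.03, -0.04, -0.02, 0.01, 0.01, -0.0] [512. 244. 118.]
[0.15, -0.05, -0.02, 0.01, 0.01, 0.34] [512. 245. 114.]
[0.24, -0.06, -0.02, 0.01, 0.01, 0.57] [512. 245. 111.]
[0.33, -0.07, -0.02, 0.01, 0.01, 0.8] [513. 246. 109.]
[0.41, -0.07, -0.02, 0.01, 0.01, 1.03] [513. 246. 106.]
[0.5, -0.07, -0.02, 0.01, 0.01, 1.26] [513. 247. 104.]
[0.58, -0.07, -0.03, 0.01, 0.01, 1.49] [514. 248. 101.]
[0.67, -0.07, -0.03, 0.01, 0.01, 1.72] [514. 248.  99.]
[0.76, -0.07, -0.03, 0.01, 0.01, 1.95] [514. 249.  96.]
tcp in rail [-37.88   -1.228  69.053] toolx in rail [-0.149 -0.001 -0.989] jaw [ 0.001 -1.     0.001] F rail [ 0.198 -0.343  0.351] open 29.793156961359823
[ 0.734  0.186 -0.523 -0.14  -0.591  1.961]
```

View pics/c15.png

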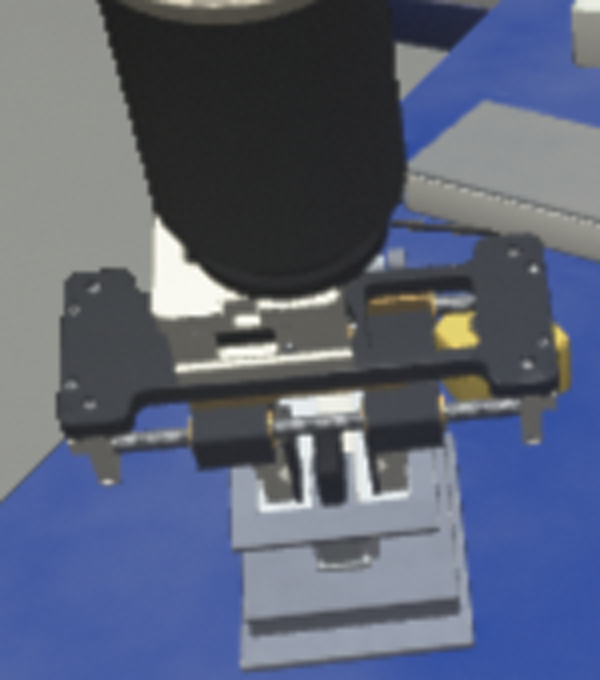

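```bash
python3 -m handwheel '[[0.15,-0.05,0,0,0,0.34,168],[0.24,-0.06,0,0,0,0.57,168],[0.33,-0.07,0,0,0,0.8,168],[0.41,-0.07,0,0,0,1.03,168],[0.41,-0.07,0,0,0,1.03,168],[0.41,-0.07,0,0,0,1.03,168]]'
python3 - <<'E'
from h import *
from rig import r
rel([cov(t,0) for t in [.06,.04,.02,0,-.02]]);inrail()
E
```

```text
clock: 16.55
eef_pos: [514.0, 247.0, 106.9]
tool_rot: [0.704, 1.404, -0.138]
force: [0.4, -0.6, 0.2]
opening: 29.7
[0.0, -0.04, -0.02, 0.02, 0.01, -0.01] [513. 246. 106.]
[0.09, -0.05, -0.02, 0.02, 0.01, 0.22] [513. 247. 104.]
[0.17, -0.06, -0.02, 0.02, 0.01, 0.45] [514. 248. 101.]
[0.26, -0.06, -0.02, 0.02, 0.01, 0.68] [514. 248.  99.]
[0.35, -0.07, -0.02, 0.02, 0.01, 0.91] [514. 249.  96.]
tcp in rail [-40.611  -1.166  57.172] toolx in rail [-0.059 -0.001 -0.998] jaw [ 0.002 -1.     0.001] F rail [-0.214 -0.619  0.288] open 29.706120875391598
```

```bash
for i in 1; do python3 -m handwheel '[[0.09,0,0,0,0,0.22,168],[0.09,0,0,0,0,0.22,168],[0.09,0,0,0,0,0.22,168]]'; python3 -m handwheel '[[0.06,0,0,0,0,0.2,168],[0.06,0,0,0,0,0.2,168],[0.06,0,0,0,0,0.2,168]]'; done; python3 - <<'E'
from h import *
inrail()
E
```

```text
clock: 16.8
eef_pos: [514.3, 247.7, 104.2]
tool_rot: [0.717, 1.397, -0.123]
force: [0.2, 0.2, 0.8]
opening: 30.3
clock: 17.05
eef_pos: [514.6, 248.2, 102.5]
tool_rot: [0.729, 1.391, -0.109]
force: [-0.5, -0.2, 0.2]
opening: 29.9
tcp in rail [-41.196  -1.108  52.638] toolx in rail [-0.023 -0.001 -1.   ] jaw [ 0.001 -1.     0.001] F rail [-0.283  0.382  0.37 ] open 29.90876275915232
```

```bash
python3 -m handwheel '[[0.06,0,0,0,0,0.2,168],[0.06,0,0,0,0,0.2,168],[0.06,0,0,0,0,0.2,168]]'; python3 - <<'E'
from h import *
from rig import r
inrail()
for n in("scene","top"):
    c=r.read_camera(n);cv2.imwrite(f"pics/{n}11.png",c["color"][:,:,::-1])
crop("pics/scene11.png",190,220,90,80,8,"pics/c16.png")
E
```

```text
clock: 17.3
eef_pos: [515.0, 248.8, 100.9]
tool_rot: [0.742, 1.384, -0.095]
force: [-0.5, -0.3, -0.0]
opening: 30.0
tcp in rail [-41.227  -1.152  50.874] toolx in rail [-0.005 -0.001 -1.   ] jaw [ 0.001 -1.     0.001] F rail [-0.52   0.273  0.209] open 30.029608066828338
```

View pics/c16.png

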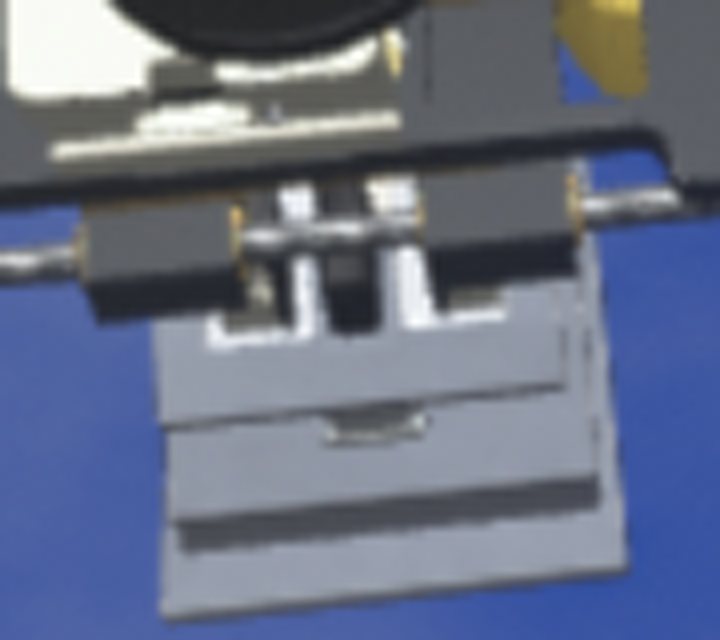

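```bash
python3 - <<'E'
from h import *
for th in(0,.04,.08,.12,.16):
    c,s=np.cos(th),np.sin(th);ex=np.array([c,0,-s]);ez=np.array([s,0,c])
    pt=lambda u,y,w:(proj("scene",tp(RT,np.array([85,0,33])+ex*u+ez*w+[0,y,0]))-[190,220])*8
    print(th,"L",pt(-156,45,2.5),"R",pt(-156,-45,2.5),"Llow",pt(-156,45,-2.5),"grip low front",pt(-140,0,2.5))
for p in([-35,15,-13],[-41,-1,36.9]):print((proj("scene",tp(RT,p))-[190,220])*8)
E
```

```text
0 L [152.903 422.69 ] R [561.811 381.829] Llow [156.17  431.764] grip low front [354.22  336.895]
0.04 L [148.746 410.304] R [560.27  369.304] Llow [152.083 420.322] grip low front [351.672 325.408]
0.08 L [144.509 396.744] R [558.622 355.619] Llow [147.91  407.702] grip low front [349.044 312.904]
0.12 L [140.197 382.014] R [556.867 340.782] Llow [143.657 393.909] grip low front [346.34  299.391]
0.16 L [135.82  366.126] R [555.008 324.803] Llow [139.332 378.948] grip low front [343.564 284.881]
[305.84  353.248]
[354.538 277.525]
```

```bash
python3 -m handwheel '[[0.04,0,0,0,0,0.05,168],[0.04,0,0,0,0,0.05,168],[0.04,0,0,0,0,0.05,168]]'; python3 -m handwheel '[[0.03,0,0,0,0,0,168],[0.03,0,0,0,0,0,168],[0.03,0,0,0,0,0,168]]';  python3 - <<'E'
from h import *
from rig import r
inrail()
E
```

```text
clock: 17.65
eef_pos: [515.2, 249.2, 99.7]
tool_rot: [0.745, 1.382, -0.091]
force: [0.6, 0.5, 0.0]
opening: 29.9
clock: 17.9
eef_pos: [515.4, 249.6, 98.9]
tool_rot: [0.745, 1.382, -0.091]
force: [-0.1, -0.5, 0.3]
opening: 30.0
tcp in rail [-41.311  -1.087  48.7  ] toolx in rail [-0.    -0.001 -1.   ] jaw [ 0.001 -1.     0.001] F rail [-0.31  -0.238  0.498] open 29.96270032661343
```

```bash
python3 -m handwheel '[[0.03,0,0,0,0,0,168],[0.03,0,0,0,0,0,168],[0.03,0,0,0,0,0,168]]'; python3 -m handwheel '[[0.03,0,0,0,0,0,168],[0.03,0,0,0,0,0,168],[0.03,0,0,0,0,0,168]]';  python3 - <<'E'
from h import *
from rig import r
inrail()
E
```

```text
clock: 18.15
eef_pos: [515.6, 249.7, 98.5]
tool_rot: [0.745, 1.382, -0.091]
force: [-3.2, -3.0, 5.7]
opening: 30.2
clock: 18.4
eef_pos: [515.7, 249.8, 98.3]
tool_rot: [0.745, 1.382, -0.091]
force: [-6.7, -6.5, 14.7]
opening: 29.8
tcp in rail [-41.265  -1.179  48.042] toolx in rail [ 0.001 -0.001 -1.   ] jaw [ 0.002 -1.     0.001] F rail [-2.037  2.297 17.204] open 29.84555472444827
```

```bash
python3 -m handwheel '[[0,0,0,0,0,0,168],[0,0,0,0,0,0,168],[-0.03,0,-0.02,0,0,0,168],[-0.03,0,-0.02,0,0,0,200],[-0.03,0,-0.02,0,0,0,215],[-0.03,0,-0.02,0,0,0,235],[-0.03,0,-0.02,0,0,0,255],[-0.03,0,-0.02,0,0,0,255],[-0.03,0,-0.02,0,0,0,255],[-0.03,0,-0.02,0,0,0,255],[-0.03,0,-0.02,0,0,0,255],[-0.03,0,-0.02,0,0,0,255],[-0.03,0,-0.02,0,0,0,255],[-0.03,0,-0.02,0,0,0,255]]';  python3 - <<'E'
from h import *
from rig import r
inrail()
E
```

```text
clock: 19.57
eef_pos: [514.1, 250.5, 99.0]
tool_rot: [0.745, 1.383, -0.09]
force: [-12.2, -3.8, 18.6]
opening: 11.8
tcp in rail [-41.167   0.548  48.714] toolx in rail [ 0.  0. -1.] jaw [ 0.002 -1.    -0.   ] F rail [-0.894  8.365 20.943] open 11.804788026014506
```

```bash
python3 -m handwheel '[[-0.02,0,-0.02,0,0,0,255],[-0.02,0,-0.02,0,0,0,255],[-0.02,0,-0.02,0,0,0,255]]';  python3 - <<'E'
from h import *
from rig import r
inrail()
E
python3 -m handwheel '[[-0.02,0,0,0,0,0,255],[-0.02,0,0,0,0,0,255],[-0.02,0,0,0,0,0,255]]';  python3 - <<'E'
from h import *
from rig import r
inrail()
E
```

```text
clock: 19.82
eef_pos: [513.9, 250.5, 99.2]
tool_rot: [0.745, 1.383, -0.091]
force: [-7.5, -1.4, 12.2]
opening: 11.8
tcp in rail [-41.179   0.68   48.94 ] toolx in rail [ 0. -0. -1.] jaw [ 0.002 -1.     0.   ] F rail [ 0.448  5.624 13.2  ] open 11.809311570081526
clock: 20.07
eef_pos: [513.9, 250.4, 99.3]
tool_rot: [0.745, 1.383, -0.091]
force: [-5.8, 1.6, 7.1]
opening: 11.7
tcp in rail [-41.196   0.648  49.098] toolx in rail [-0. -0. -1.] jaw [ 0.002 -1.     0.   ] F rail [1.495 5.744 7.184] open 11.72237758288113
```

```bash
python3 -m handwheel '[[-0.02,0,0,0,0,0,255],[-0.02,0,0,0,0,0,255],[-0.02,0,0,0,0,0,255]]';  python3 - <<'E'
from h import *
inrail()
E
python3 -m handwheel '[[-0.02,0,0,0,0,0,255],[-0.02,0,0,0,0,0,255],[-0.02,0,0,0,0,0,255]]';  python3 - <<'E'
from h import *
inrail()
E
python3 -m handwheel '[[-0.02,0,0,0,0,0,255],[-0.02,0,0,0,0,0,255],[-0.02,0,0,0,0,0,255]]';  python3 - <<'E'
from h import *
inrail()
E
```

```text
clock: 20.32
eef_pos: [513.9, 250.4, 99.5]
tool_rot: [0.745, 1.383, -0.091]
force: [-3.7, 4.5, 1.7]
opening: 11.6
tcp in rail [-41.17    0.642  49.309] toolx in rail [-0. -0. -1.] jaw [ 0.001 -1.     0.   ] F rail [2.375 5.521 0.745] open 11.58834692170961
clock: 20.57
eef_pos: [513.8, 250.2, 99.9]
tool_rot: [0.745, 1.383, -0.091]
force: [-2.0, 5.2, -1.5]
opening: 11.6
tcp in rail [-41.17    0.645  49.714] toolx in rail [-0. -0. -1.] jaw [ 0.001 -1.     0.   ] F rail [ 2.411  4.42  -2.784] open 11.6201802029237
clock: 20.82
eef_pos: [513.7, 250.1, 100.4]
tool_rot: [0.745, 1.383, -0.091]
force: [-1.3, 5.5, -1.4]
opening: 12.0
tcp in rail [-41.095   0.643  50.254] toolx in rail [-0. -0. -1.] jaw [ 0.001 -1.     0.   ] F rail [ 2.998  4.031 -2.978] open 12.00086179457738
```

```bash
python3 -m handwheel '[[-0.02,0,0,0,0,0,255],[-0.02,0,0,0,0,0,255],[-0.02,0,0,0,0,0,255]]';  python3 - <<'E'
from h import *
inrail()
E
python3 -m handwheel '[[-0.02,0,0,0,0,0,255],[-0.02,0,0,0,0,0,255],[-0.02,0,0,0,0,0,255]]';  python3 - <<'E'
from h import *
inrail()
E
python3 -m handwheel '[[-0.02,0,0,0,0,0,255],[-0.02,0,0,0,0,0,255],[-0.02,0,0,0,0,0,255]]';  python3 - <<'E'
from h import *
inrail()
E
```

```text
clock: 21.07
eef_pos: [513.6, 249.9, 100.9]
tool_rot: [0.745, 1.383, -0.091]
force: [-1.6, 5.5, -1.8]
opening: 12.0
tcp in rail [-41.062   0.646  50.815] toolx in rail [-0. -0. -1.] jaw [ 0.001 -1.     0.   ] F rail [ 2.711  4.227 -3.303] open 11.950516463052711
clock: 21.32
eef_pos: [513.5, 249.7, 101.4]
tool_rot: [0.745, 1.383, -0.091]
force: [-1.9, 6.1, -2.6]
opening: 11.6
tcp in rail [-41.046   0.657  51.388] toolx in rail [-0. -0. -1.] jaw [ 0.002 -1.     0.   ] F rail [ 2.719  4.847 -4.105] open 11.629487894667484
clock: 21.57
eef_pos: [513.4, 249.5, 102.0]
tool_rot: [0.745, 1.383, -0.091]
force: [-0.5, 6.7, -2.2]
opening: 11.9
tcp in rail [-41.026   0.642  51.978] toolx in rail [-0. -0. -1.] jaw [ 0.001 -1.     0.   ] F rail [ 3.986  3.941 -4.334] open 11.9319856060857
```

```bash
python3 -m handwheel '[[-0.015,0,0,0,0,0,255],[-0.015,0,0,0,0,0,255],[-0.015,0,0,0,0,0,255]]';  python3 - <<'E'
from h import *
inrail()
E
python3 -m handwheel '[[-0.01,0,0,0,0,0,255],[-0.01,0,0,0,0,0,255],[-0.01,0,0,0,0,0,255]]';  python3 - <<'E'
from h import *
inrail()
E
```

```text
clock: 21.82
eef_pos: [513.3, 249.4, 102.4]
tool_rot: [0.745, 1.383, -0.091]
force: [-0.5, 7.2, -2.3]
opening: 11.8
tcp in rail [-40.961   0.652  52.412] toolx in rail [-0. -0. -1.] jaw [ 0.002 -1.     0.   ] F rail [ 4.376  4.218 -4.56 ] open 11.813523010938507
clock: 22.07
eef_pos: [513.3, 249.4, 102.6]
tool_rot: [0.745, 1.383, -0.091]
force: [0.1, 7.7, -4.1]
opening: 11.4
tcp in rail [-40.919   0.647  52.645] toolx in rail [-0. -0. -1.] jaw [ 0.002 -1.     0.   ] F rail [ 4.275  3.997 -6.491] open 11.371266616964151
```

```bash
python3 -m handwheel '[[-0.01,0,0,0,0,0,255],[-0.01,0,0,0,0,0,255],[-0.01,0,0,0,0,0,255],[-0.01,0,0,0,0,0,255]]';  python3 - <<'E'
from h import *
inrail()
from rig import r
c=r.read_camera("scene");cv2.imwrite("pics/scene12.png",c["color"][:,:,::-1]);crop("pics/scene12.png",190,220,90,80,8,"pics/c17.png")
E
```

```text
clock: 22.4
eef_pos: [513.2, 249.3, 102.7]
tool_rot: [0.745, 1.383, -0.091]
force: [0.6, 8.3, -5.8]
opening: 11.4
tcp in rail [-40.928   0.649  52.756] toolx in rail [-0. -0. -1.] jaw [ 0.001 -1.     0.   ] F rail [ 4.235  3.816 -8.343] open 11.429430112968731
```

View pics/c17.png

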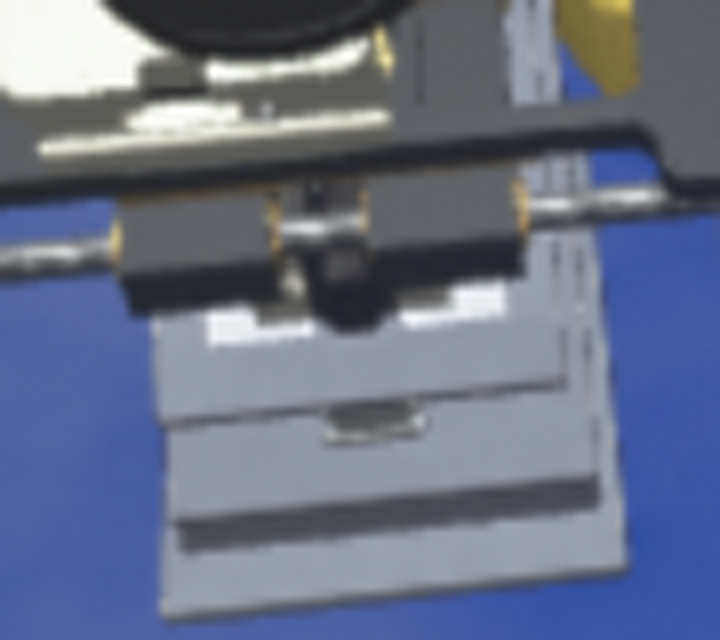

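```bash
python3 -m handwheel '[[0.03,0,0,0,0,0,255],[0.08,0,0,0,0,0,255],[0.08,0,0,0,0,0,255],[0.08,0,0,0,0,0,200],[0.08,0,0,0,0,0,168],[0.08,0,0,0,0,0,150],[0.08,0,0,0,0,0,150],[0.08,0,0,0,0,0,150],[0.08,0,0,0,0,0,150],[0.08,0,0,0,0,0,150]]';  python3 - <<'E'
from h import *
inrail()
E
```

```text
clock: 23.28
eef_pos: [513.9, 249.2, 101.2]
tool_rot: [0.745, 1.382, -0.091]
force: [-0.6, -1.1, -0.7]
opening: 35.9
tcp in rail [-41.347   0.036  51.31 ] toolx in rail [ 0.    -0.001 -1.   ] jaw [ 0.001 -1.     0.001] F rail [-1.378 -0.046 -0.081] open 35.87692985927168
```

```bash
python3 -m handwheel '[[-0.3,0,0,0,0,0,150],[-0.8,0,0,0,0,0,150],[-1.5,0,0,0,0,0,150],[-2.5,0,0,0,0,0,150],[-3.5,0,0,0,0,0,150],[-4.5,-1,0,0,0,0,150],[-5,-3,0,0,0,0,150],[-5,-5,0,0,0,0,150],[-5,-5,0,0,0,0,150],[-5,-5,0,0,0,0,150],[-5,-5,0,0,0,0,150]]';  python3 - <<'E'
from h import *
from rig import r
inrail()
for n in("scene","top"):
    c=r.read_camera(n);cv2.imwrite(f"pics/{n}13.png",c["color"][:,:,::-1])
crop("pics/scene13.png",180,180,110,115,6,"pics/c18.png")
E
```

```text
clock: 24.2
eef_pos: [408.3, 77.8, 174.1]
tool_rot: [0.747, 1.38, -0.093]
force: [0.4, 0.4, -0.1]
opening: 36.2
tcp in rail [-192.956   -0.172  202.418] toolx in rail [ 0.    -0.003 -1.   ] jaw [-0.001 -1.     0.003] F rail [ 0.435 -0.141 -0.316] open 36.20438227735526
```

View pics/c18.png

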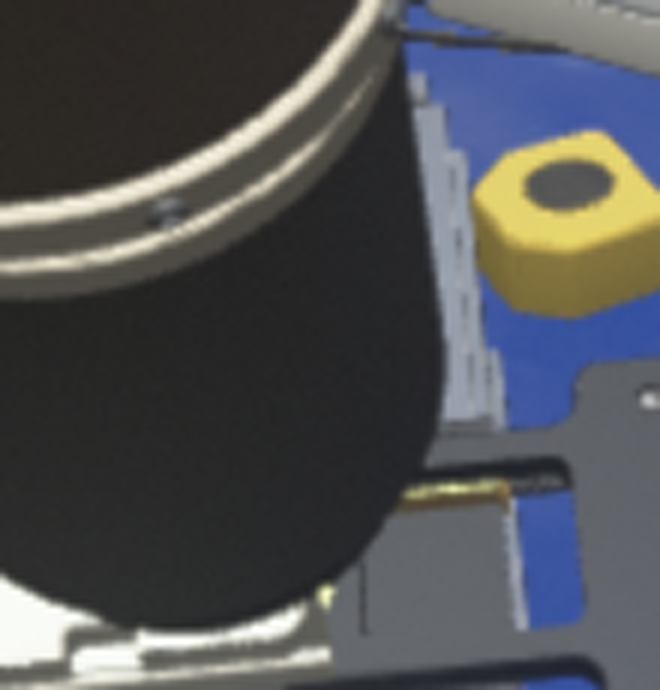

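View pics/top13.png

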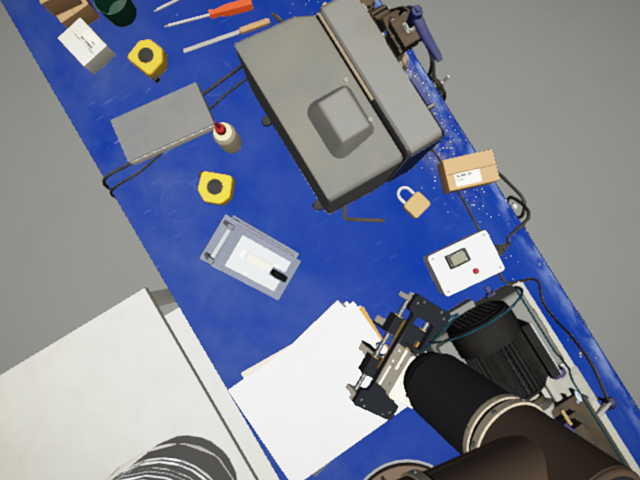

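View pics/scene13.png

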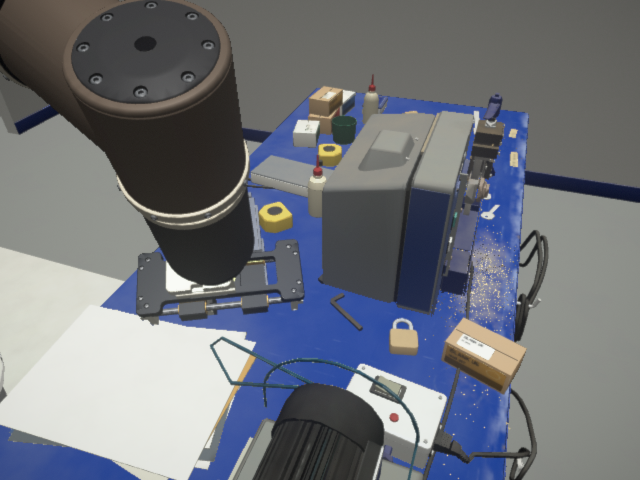

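```bash
python3 - <<'E'
from h import *
crop("pics/top13.png",195,205,110,100,7,"pics/c19.png")
for th in(0,.02,.05,.08):
    c,s=np.cos(th),np.sin(th);ex=np.array([c,0,-s]);ez=np.array([s,0,c])
    pt=lambda u,y,w:(proj("top",tp(RT,np.array([85,0,33])+ex*u+ez*w+[0,y,0]))-[195,205])*7
    print(th,"L",pt(-156,45,2.5),"R",pt(-156,-45,2.5),"grip top lowend",pt(-140,0,26.5))
E
```

```text
0 L [582.49  668.236] R [745.378 392.423] grip top lowend [642.934 526.965]
0.02 L [585.309 671.451] R [748.725 394.719] grip top lowend [644.277 528.713]
0.05 L [589.227 676.129] R [753.449 397.995] grip top lowend [645.971 531.163]
0.08 L [592.762 680.631] R [757.81  401.067] grip top lowend [647.273 533.405]
```

View pics/c19.png

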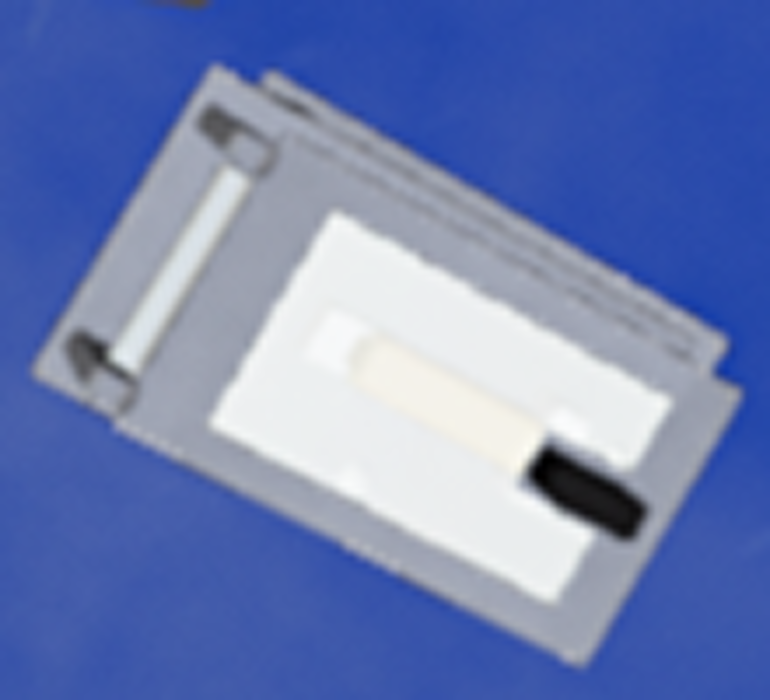

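```bash
python3 -m handwheel '[[-0.5,0.7,0,0,0,0,150],[-1,1.5,0,0,0,0,150],[-1.5,2,0,0,0,0,150],[-1.5,2,0,0,0,0,150],[-1.5,2,0,0,0,0,150],[-1.5,2,0,0,0,0,150]]';  python3 - <<'E'
from h import *
from rig import r
inrail()
for n in("scene","top"):
    c=r.read_camera(n);cv2.imwrite(f"pics/{n}14.png",c["color"][:,:,::-1])
E
```

```text
clock: 24.8
eef_pos: [427.4, 110.5, 239.7]
tool_rot: [0.744, 1.383, -0.09]
force: [-0.1, -0.2, -0.2]
opening: 35.9
tcp in rail [-130.93     0.728  245.842] toolx in rail [-0. -0. -1.] jaw [ 0.003 -1.     0.   ] F rail [-0.311 -0.079 -0.115] open 35.93853178175671
```

View pics/top14.png

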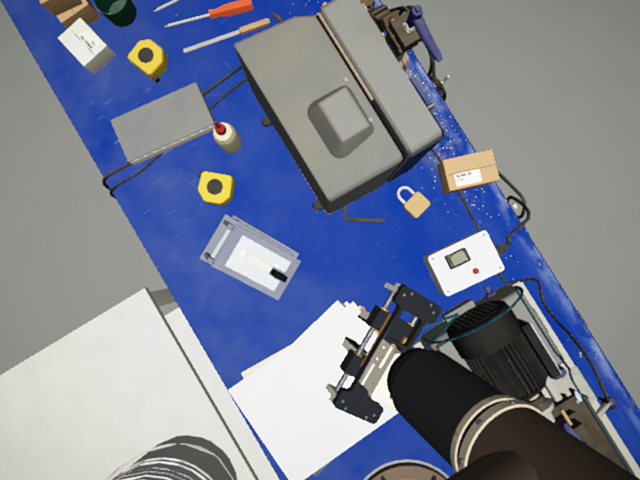

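```bash
python3 -c "
from rig import r
print(r.job_done())"
```

```text
the job is handed in; nothing more can be done
None
```

The job is handed in at about 25 s of the 69 s allowed. The lock cylinder is on the rail and the cover is shut and latched. No verdict came back, so this rests on my own checks.

**Cylinder:** I gripped it at its middle and set it flange down along the rail. I slid it down until it met the stop (about 4 N) and let go. It lay straight, centred and at the stop, both before the cover closed and through the pane afterwards.

**Cover:** I swung it down with the fingers either side of the grip and pressed it to a hard stop at about 17 N. I did not see the snap as a force peak, because forces are only read at the end of each call. By the pictures the cover was already near 0 before the final press.

**Tug:** I lifted the grip about 3 mm at a steady 3–4.5 N. It then stiffened to about 8 N, below the roughly 11 N that opens the catch, and the catch held, so no second press was needed. The play I measured, about 0.023–0.025 rad, is slightly more than the 0.02 given. The extra is probably the grip slipping in the pads or error in my zero point.

**Last check:** The top picture puts the cover at 0 to 0.01 rad. The padlock, hex key and tape measure look unmoved. The gripper is well clear of the stand and reads no force.

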